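Stir the drying balls, sort the parts into the dry box and shut its lid

TASK

Get the dry box ready for storage: take the stirring rod, put its foot right down to the bottom of the pot and stir the white drying balls round in a wide circle for at least three full turns, then stand the rod upright again in its tray. Put all the coils lying on the bench into the round bin and all the finned heat sinks into the square bin, and fold the lid shut until its tab is fully down behind the box's front wall. Keep every ball in the pot and leave the reel of solder where it stands.

Things in the scene. Friction and masses are not known exactly. Their poses are not given: they have to be found in the camera images.
- drybox: Grey dry-storage box, open on top, 165 mm (its x) by 425 mm (its y), walls 6 mm thick, 86 mm high, floor 6 mm; fixed. Origin: centre of its underside; x away from the robot, y along its width. Three inserts stand in it in a row along y, 132 mm apart, in changing order: pot, round bin, square bin.
- lid (a joint): Angle of the clear lid with black edging (160 mm from hinge to free edge, 425 mm wide, 5 mm thick), hinged along the box's far (+x) top edge: 0 = shut, tab down behind the front wall; 1.57 = upright; 1.95 = fully open. Stiff: it stays where left and takes 3 to 6 N at the free edge. Tab 100 mm wide, 26 mm deep, on the inner face 11 mm from the free edge.
- lid_hinge (a point): Middle of the lid's hinge line, 82.5 mm from the box's centre along the box's +x, 86 mm high; the hinge line runs along the box's y.
- pot: Steel mixing pot holding six white drying balls. Dished floor: flat to radius 35 mm (5 mm thick), then rising by 9 mm to the upright wall; inner radius 59 mm, outer 63 mm, 60 mm high; fixed. Origin: centre of its underside (6 mm above the bench), z up.
- round_bin: Round white plastic bin for the coils: outer radius 63 mm, wall 4 mm, 60 mm high, floor 5 mm; fixed. Origin: centre of its underside (6 mm above the bench).
- square_bin: Square white plastic bin for the heat sinks: 126 mm by 126 mm outside, wall and floor 4 mm, 60 mm high; fixed. Origin: centre of its underside (6 mm above the bench), its x and y along its sides.
- tray: Parking tray of the stirring rod: flat black rubber tray 100 mm square, 12 mm high rim, floor 5 mm; fixed. Origin: centre of its underside.
- stirrer: Steel stirring rod 115 mm tall that stands upright on a round foot (23 mm diameter, 28 mm high); rod 12 mm thick; black round handle 26 mm diameter from 60 to 115 mm above its underside. 220 g. Origin: centre of the underside of its foot, z up along the rod; hold it at the handle, about 87 mm above.
- bead1: White drying ball, 24 mm diameter, in the pot; origin at its centre.
- bead2: White drying ball, 24 mm diameter, in the pot; origin at its centre.
- bead3: White drying ball, 24 mm diameter, in the pot; origin at its centre.
- bead4: White drying ball, 24 mm diameter, in the pot; origin at its centre.
- bead5: White drying ball, 24 mm diameter, in the pot; origin at its centre.
- bead6: White drying ball, 24 mm diameter, in the pot; origin at its centre.
- coil1: Choke coil: copper winding 28 mm diameter along its x between two black square cheeks 34 by 34 mm, 5 mm thick; 66 mm long along x, 34 mm wide, 34 mm high, 56 mm of free winding between the cheeks. Origin: centre of its underside as built, z up. May be absent.
- coil2: Choke coil: copper winding 28 mm diameter along its x between two black square cheeks 34 by 34 mm, 5 mm thick; 66 mm long along x, 34 mm wide, 34 mm high, 56 mm of free winding between the cheeks. Origin: centre of its underside as built, z up. May be absent.
- coil3: Choke coil: copper winding 28 mm diameter along its x between two black square cheeks 34 by 34 mm, 5 mm thick; 66 mm long along x, 34 mm wide, 34 mm high, 56 mm of free winding between the cheeks. Origin: centre of its underside as built, z up. May be absent.
- sink1: Aluminium finned heat sink, 70 mm long along its x, 34 mm wide, 26 mm high. Origin: centre of its underside as built, z up. May be absent.
- sink2: Aluminium finned heat sink, 70 mm long along its x, 34 mm wide, 26 mm high. Origin: centre of its underside as built, z up. May be absent.
- sink3: Aluminium finned heat sink, 70 mm long along its x, 34 mm wide, 26 mm high. Origin: centre of its underside as built, z up. May be absent.
- spool: Small reel of solder, 52 mm diameter, 42 mm high, white cheeks; not part of the job. Origin: centre of its underside.

How it is judged (in metres and radians):
On the way, in this order (a step that is already met when the one before it is completed fails the run):
1. the rod's foot, down at the bottom of the pot, passes one side of the pot (z of stirrer in the frame of pot below 0.022 m and y of stirrer in the frame of pot between -0.01 and 0.01 m and horizontal distance between stirrer and pot below 0.058 m and x of stirrer in the frame of pot above 0.011 m).
2. stirring on, it passes the opposite side (z of stirrer in the frame of pot below 0.022 m and y of stirrer in the frame of pot between -0.01 and 0.01 m and horizontal distance between stirrer and pot below 0.058 m and x of stirrer in the frame of pot below -0.011 m).
3. stirring on, it passes a side a quarter turn from there (z of stirrer in the frame of pot below 0.022 m and x of stirrer in the frame of pot between -0.01 and 0.01 m and horizontal distance between stirrer and pot below 0.058 m and y of stirrer in the frame of pot above 0.011 m).
4. stirring on, it passes the side opposite that one (z of stirrer in the frame of pot below 0.022 m and x of stirrer in the frame of pot between -0.01 and 0.01 m and horizontal distance between stirrer and pot below 0.058 m and y of stirrer in the frame of pot below -0.011 m).
5. the balls have been moved about and are in the pot, and the rod stands upright in its tray (horizontal distance between stirrer and tray below 0.035 m and angle between stirrer's own z axis and vertical below 0.12 rad and height (world z) of stirrer below 0.02 m and linear speed of stirrer below 0.03 m/s and horizontal distance between each of bead1, bead2, bead3, bead4, bead5, bead6 and pot below 0.058 m and z of each of bead1, bead2, bead3, bead4, bead5, bead6 in the frame of pot below 0.062 m and distance of any of bead1, bead2, bead3 from where it was at the start of the episode above 0.01 m and distance of any of bead4, bead5, bead6 from where it was at the start of the episode above 0.01 m), for 0.3 s.
At the end, for the whole second after the job is handed in: Every coil present lies in the round bin and every heat sink present in the square bin, below the rim; all six balls are in the pot; the stirring rod stands upright (within 7 degrees) at rest in its tray within 35 mm of its centre; the lid is shut to within 0.06 rad (horizontal distance between stirrer and tray below 0.035 m and angle between stirrer's own z axis and vertical below 0.12 rad and height (world z) of stirrer below 0.02 m and linear speed of stirrer below 0.03 m/s and horizontal distance between each of bead1, bead2, bead3, bead4, bead5, bead6 and pot below 0.058 m and z of each of bead1, bead2, bead3, bead4, bead5, bead6 in the frame of pot below 0.062 m and horizontal distance between each of coil1, coil2, coil3 and round_bin below 0.055 m and z of each of coil1, coil2, coil3 in the frame of round_bin below 0.062 m and x of sink1 in the frame of square_bin between -0.057 and 0.057 m and y of sink1 in the frame of square_bin between -0.057 and 0.057 m and z of each of sink1, sink2, sink3 in the frame of square_bin below 0.062 m and x of sink2 in the frame of square_bin between -0.057 and 0.057 m and y of sink2 in the frame of square_bin between -0.057 and 0.057 m and x of sink3 in the frame of square_bin between -0.057 and 0.057 m and y of sink3 in the frame of square_bin between -0.057 and 0.057 m and value of joint lid below 0.06 rad); the robot touches nothing.
It fails at once if the spool is pushed more than 50 mm from its place (distance of spool from where it was at the start of the episode above 0.05 m).
Of coil1, coil2, coil3, sink1, sink2, sink3 only 3 to 5 are there at a start; the rules pass over those that are not, and their reading is None.
At some moment in a run one of coil1, coil2, coil3, sink1, sink2, sink3 may be knocked a few centimetres aside while the robot is not near it.
It also fails if it takes over 210 s, if anything falls off the work surface, if the arm or the gripper's body presses on something with over 40 N, if the wrist force passes 120 N, or if a joint passes its speed limit or range.

ROBOT

A 6-joint arm with a two-finger parallel gripper is mounted at the origin on the work surface. World frame = base frame: x ahead of the robot, y to its left, z up, the work surface at z = 0. Lengths are in mm, angles in rad, forces in N, time in s.
With the tool pointing down it reaches from about 350 to 925 mm from the base axis. Payload 6.4 kg.
Tool frame: the origin (TCP) lies midway between the tips of the shut fingers; the grasp point (between the pads) lies 19 mm behind it; z points along the fingers, y is the line along which they close (so a half turn about z gives the same grasp; the last joint's range is limited). The gripper opens to 85 mm and grips with 20 to 120 N. Pads are 22 mm wide; open, the fingers measure 114 mm over their backs; the gripper's body (76 mm by 85 mm) begins 54 mm behind the grasp point. The pads swing forward as they close: fully open they stand 13 mm farther back than shut.
Start: joints at [0.997, 0.245, 1.558, -0, 1.339, -0.174], TCP at [253, 598.753, 210.39] pointing down, gripper open.
Joint ranges: [-3.13, 3.13], [-1.02, 2.26], [0.13, 2.54], [-0.95, 4.09], [0.21, 2.88], [-2.74, 2.74]. Speed limits (rad/s): [2.57, 2.57, 3.14, 3.14, 3.14, 3.14].

INTERFACE

Orientations are given as [roll, pitch, yaw] about the fixed x, y, z axes, in that order (R = Rz(yaw) Ry(pitch) Rx(roll)).
In Python, from plant import robot, capture, get_calibration, workorder gives the robot as it stands.
- The arm moves only by the tool carry_out, never from a script. Its argument "rows" is a list of rows, each a list of 4 numbers: the shift along the tool's x, y, z in mm, then the turn about the tool's z in degrees. In form: [[x, y, z, turn], ...]. A call has 1 to 8 rows; each row shifts and turns the commanded pose from where the row before left it, along the tool's axes as they then stand; what a row does not reach is not made up. A row lasts 1/8 s, in which the tool goes at most 62.5 mm and 10.7 degrees, less where a joint would pass 70% of its speed; a pose out of reach is approached as far as the arm can. A call is refused whole if a number of a shift passes 62.5 or a number of a turn 10.7, either way. A call with a gripper value outside its range is refused whole. "fingers" is the opening, from 0 (shut) to 1 (fully open), set as the call begins (left out, the last holds). The fingers move at their own pace and stop on an object; "newtons" is the grip in N (left out, the last holds). Time passes only in rows, so rows that do not move let the fingers close. It gives the time, the measured TCP pose, the force, the opening and the grip force at its end, in the units of the state.
- robot.observe(): the state, without advancing time (a new reading comes with each control period).
- capture(name): name is "side" or "top" or "wrist"; returns the picture (420x560x3 uint8, red, green, blue); there is no depth.
- get_calibration(name): a dict with "fx", "fy", "cx", "cy" (pixels), "rvec" (rotation vector, rad) and "tvec" (3), from world to camera coordinates, as OpenCV has them; the wrist camera has in their place "tool_from_camera" (4x4, takes a point from camera to tool coordinates, whose origin is the TCP and whose axes are the flange's). Camera axes: x right, y down, z forward; pixel columns grow to the right and rows downward; lengths in mm; the calibration is good to about 2 mm. A picture is of the moment at which its call begins: read the wrist's pose just before it. get_calibration takes no time and is no camera call.
- workorder.hand_in(): hands the job in; it is judged then, once.
The state is a dict: "clock": time; "qpos": joint angles; "qd": joint speeds; "tau": joint torques, N m; "ee_pos": TCP position; "ee_rot": TCP orientation; "contact_force": force on the tool from outside, world axes, zero at the start; "torque": the same for the moment, N m; "grip_width": finger opening in mm; "grasp_force": force on a finger pad.
Only numpy, scipy, OpenCV 4.12 (cv2) and the standard library are available. Lean on these libraries where they do the work, as an engineer would, in place of code of your own. Each camera call takes 0.05 s, during which the arm holds its last target. There are 200 camera calls.

## Working session

There is one attempt and no reset: what is moved stays moved. The work goes in short steps, Python scripts to look and compute and a tool call to move; the robot and the scene stay as the last step left them, time stands still between calls to the robot, and variables do not carry over. Pictures are saved under pics/ and viewed, at most 14 in all, crops included, and the job is handed in when it is done.

Besides the shell and the picture viewer there is one more tool, called after "Emit:" as name(argument=value, ...) on one line, values as JSON. carry_out: Moves the arm, as the interface text tells. Its arguments: {"type":"object","properties":{"rows":{"type":"array","items":{"type":"array","items":{"type":"number"}}},"fingers":{"type":"number"},"newtons":{"type":"number"}},"required":["rows"]}

```bash
ls; mkdir -p pics; python3 - <<'E'
from plant import robot, capture, get_calibration
import cv2
print(robot.observe())
for n in ("side","top","wrist"):
    im=capture(n); cv2.imwrite(f"pics/{n}0.png",im[:,:,::-1]); print(n,get_calibration(n))
E
```

```text
pics
{'clock': 0.0, 'qpos': array([ 9.96890222e-01,  2.45817798e-01,  1.55900921e+00,  2.50841177e-05,
        1.33871963e+00, -1.74044265e-01]), 'qd': array([ 1.79843707e-03,  6.69177778e-04, -5.34886259e-06, -2.93329012e-05,
        1.75180043e-03, -1.42220566e-03]), 'tau': array([ 1.79235117e-04, -4.29530382e+01, -3.26114452e+01, -2.44845105e-04,
        5.51055477e-03, -6.98711361e-06]), 'ee_pos': array([252.66372912, 598.2326343 , 209.28057098]), 'ee_rot': array([-3.13967241e+00, -3.62397386e-04,  2.74172467e+00]), 'contact_force': array([ 0.49873682, -0.2498617 ,  0.75102004]), 'torque': array([ 0.02651039, -0.01661753, -0.03656404]), 'grasp_force': 0.0, 'grip_width': 85.3849671949781}
side {'fx': 450.00922364484524, 'fy': 450.00922364484524, 'cx': 275.8517752420281, 'cy': 210.39135227222644, 'rvec': array([ 0.29791292, -2.77921358,  1.19697987]), 'tvec': array([ 528.30762425,  130.63830787, 1016.74443049])}
top {'fx': 456.3078328271088, 'fy': 456.3078328271088, 'cx': 281.38350150428204, 'cy': 213.75633001966753, 'rvec': array([ 2.19355792, -2.15375567,  0.09298695]), 'tvec': array([ -11.41469435,  539.16899479, 1290.28329361])}
wrist {'fx': 292.20407566768347, 'fy': 292.20407566768347, 'cx': 278.6384327402807, 'cy': 211.78152611351007, 'tool_from_camera': array([[ 5.27810877e-04, -9.52390247e-01, -3.04881187e-01,
         7.78837562e+01],
       [ 9.99999860e-01,  5.13075566e-04,  1.28452131e-04,
         9.98589810e-01],
       [ 3.40905307e-05, -3.04881213e-01,  9.52390385e-01,
        -1.63102126e+02],
       [ 0.00000000e+00,  0.00000000e+00,  0.00000000e+00,
         1.00000000e+00]])}
```

View pics/top0.png

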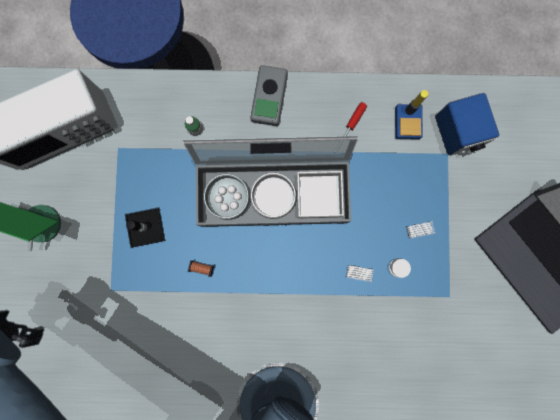

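View pics/side0.png

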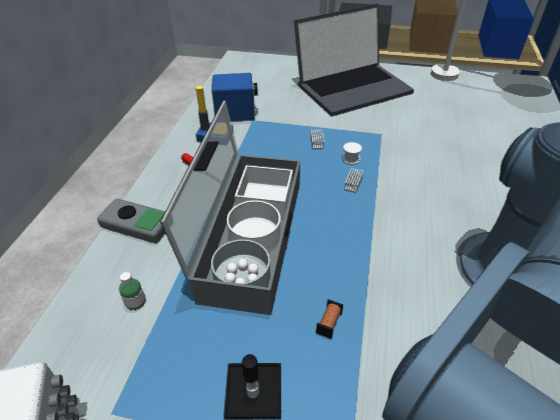

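The top view shows the box with the pot at (227,197), round bin (273,195) and square bin (320,194). The tray is at (145,227) and one coil at (201,268). Two sinks are at (421,230) and (360,273), with the spool at (400,268). The side view confirms just these three parts, with the lid a little past upright.

```bash
cat > h.py <<'E'
import numpy as np, cv2
from scipy.spatial.transform import Rotation as R
from plant import robot, capture, get_calibration
def ray(n,u,v,st=None):
    c=get_calibration(n); d=np.array([(u-c['cx'])/c['fx'],(v-c['cy'])/c['fy'],1.])
    if n=='wrist':
        T=c['tool_from_camera']; Rt=R.from_euler('xyz',st['ee_rot']).as_matrix()
        return Rt@T[:3,3]+st['ee_pos'], Rt@T[:3,:3]@d
    M=R.from_rotvec(c['rvec']).as_matrix(); return -M.T@c['tvec'], M.T@d
def at(n,u,v,z,st=None):
    o,d=ray(n,u,v,st); return o+d*(z-o[2])/d[2]
def proj(n,p,st=None):
    c=get_calibration(n); p=np.asarray(p,float)
    if n=='wrist':
        T=c['tool_from_camera']; Rt=R.from_euler('xyz',st['ee_rot']).as_matrix()
        q=T[:3,:3].T@(Rt.T@(p-st['ee_pos'])-T[:3,3])
    else: q=R.from_rotvec(c['rvec']).as_matrix()@p+c['tvec']
    return np.array([c['fx']*q[0]/q[2]+c['cx'],c['fy']*q[1]/q[2]+c['cy']])
def blobs(m,amin=30,amax=1e9):
    m=m.astype(np.uint8); n,l,s,c=cv2.connectedComponentsWithStats(m)
    return [(np.argwhere(l==i)[:,::-1].astype(np.float32),s[i]) for i in range(1,n) if amin<=s[i,4]<=amax]
def rot(): s=robot.observe(); return s, R.from_euler('xyz',s['ee_rot']).as_matrix()
E
python3 - <<'E'
from h import *
im=cv2.imread('pics/top0.png'); hsv=cv2.cvtColor(im,cv2.COLOR_BGR2HSV); H,S,V=[hsv[...,i].astype(int) for i in range(3)]
notblue=~((H>95)&(H<115)&(S>110)); m=np.zeros_like(notblue); m[150:297,114:450]=notblue[150:297,114:450]
c=get_calibration('top')
for p,s in blobs(m,80):
    r=cv2.minAreaRect(p); b=cv2.boxPoints(r)
    h=90 if s[4]>3000 else 25
    print(s, r, [at('top',*q,h)[:2].round(0).tolist() for q in b], at('top',*r[0],h)[:2].round(1))
# white bins / balls
w=(S<60)&(V>170); w[:160]=0; w[230:]=0; w[:,:190]=0; w[:,355:]=0
for p,s in blobs(w,8):
    r=cv2.minAreaRect(p); print('w',s,r[0],r[1],at('top',*r[0],66)[:2].round(1),at('top',*r[0],23)[:2].round(1))
g=cv2.resize(im[150:300,110:350],None,fx=3.3,fy=3.3,interpolation=cv2.INTER_CUBIC); cv2.imwrite('pics/topc.png',g)
E
```

```text
[114 150   5  84 220] ((116.0, 191.5), (83.0, 4.0), 90.0) [[717.0, 490.0], [717.0, 479.0], [475.0, 466.0], [475.0, 478.0]] [595.2 478.3]
[  114   150   336   147 29342] ((281.5, 223.0), (146.0, 335.0), 90.0) [[702.0, 466.0], [719.0, -462.0], [320.0, -457.0], [303.0, 445.0]] [508.   -2.6]
[406 220  30  19 406] ((420.3755798339844, 229.41952514648438), (14.527352333068848, 28.356271743774414), 77.90524291992188) [[512.0, -357.0], [531.0, -436.0], [490.0, -445.0], [472.0, -365.0]] [ 501.4 -400.8]
[387 258  25  22 426] ((399.0, 268.5), (21.0, 24.0), 90.0) [[418.0, -305.0], [419.0, -373.0], [360.0, -373.0], [359.0, -305.0]] [ 388.9 -339.1]
w [ 298  171   46   46 1706] (320.0635986328125, 193.2267608642578) (44.7817268371582, 44.895965576171875) [ 595.2 -108.9] [ 601.1 -112.4]
w [251 173  43  19  72] (271.274169921875, 180.87864685058594) (16.30716323852539, 42.284854888916016) [627.7  28.3] [634.6  29.6]
w [210 179  38  39 920] (227.80003356933594, 197.5999755859375) (37.565940856933594, 34.882659912109375) [578.2 149. ] [583.5 154.3]
w [ 252  178   43   39 1236] (273.8000183105469, 197.4000244140625) (39.35479736328125, 39.35479736328125) [581.1  20.3] [586.5  21.3]
```

View pics/topc.png

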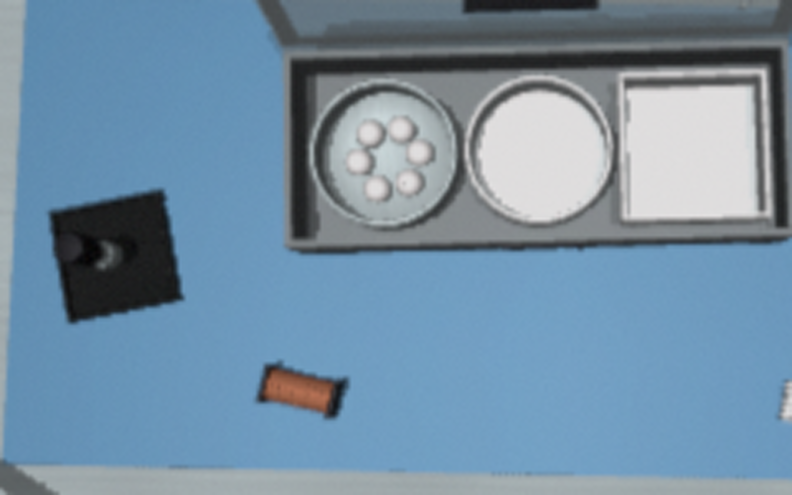

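The crop shows the pot rim centred near crop (386,152), the round bin at (540,150) and the square bin at (694,146). The rod's handle top is at (70,248) with its foot at (107,256). The tray corners are (50,212), (163,191), (182,298) and (70,322), and the coil is at (302,390).

```bash
python3 - <<'E'
from h import *
C=lambda u,v:(110+(u+.5)/3.3-.5,150+(v+.5)/3.3-.5)
T=lambda u,v,z:at('top',*C(u,v),z).round(1)
pot,rb,sb=T(386,152,66),T(540,150.5,66),T(694,146,66)
print('pot',pot,'rb',rb,'sb',sb, np.linalg.norm(pot-rb),np.linalg.norm(rb-sb))
d=pot-sb; print('yaw box', np.degrees(np.arctan2(-d[0],d[1])))
f=T(287,247,86),T(790,236,86); print('front edge',f, np.linalg.norm(f[0]-f[1]))
tr=[T(50,212,12),T(163,191,12),T(182,298,12),T(70,322,12)]; print('tray',np.mean(tr,0),[np.linalg.norm(tr[i]-tr[i-1]).round() for i in range(4)])
print('stir top',T(72,247,118),'foot',T(107,257,6))
o1,d1=ray('top',*C(72,247)); o2,d2=ray('side',250,360)
A=np.c_[d1,-d2]; s=np.linalg.lstsq(A,o2-o1,rcond=None)[0]; print('tri',o1+d1*s[0],o2+d2*s[1])
print('stir side z118',at('side',250,360,118), 'tray side', np.mean([at('side',*q,12) for q in ((228,365),(280,365),(282,417),(226,417))],0))
im=cv2.imread('pics/top0.png'); hsv=cv2.cvtColor(im,cv2.COLOR_BGR2HSV); H,S,V=[hsv[...,i].astype(int) for i in range(3)]
nb=~((H>95)&(H<115)&(S>110))
for n,(a,b,c,d),z in (('coil',(185,255,218,280),34),('sinkA',(404,216,438,241),26),('sinkB',(342,260,376,284),26)):
    m=np.zeros_like(nb); m[b:d,a:c]=nb[b:d,a:c]
    if n!='coil': m&=(S<90)
    p=max(blobs(m,20),key=lambda t:t[1][4])[0]; r=cv2.minAreaRect(p); bx=[at('top',*q,z) for q in cv2.boxPoints(r)]
    e=[bx[1]-bx[0],bx[2]-bx[1]]; L=max(e,key=np.linalg.norm)
    print(n,np.mean(bx,0).round(1),[np.linalg.norm(x).round(1) for x in e],'axis deg',np.degrees(np.arctan2(L[1],L[0])).round(1))
print('spool',at('top',400,268,42))
# side check
for n,u,v,z in (('coil',330,318,17),('sA',317,139,13),('sB',354,180,13),('pot',241,262,66),('rb',253,220,66)): print(n,at('side',u,v,z).round(0))
s,Rm=rot(); print(Rm.round(2))
E
```

```text
pot [583.5 152.5  66. ] rb [587.1  21.9  66. ] sb [ 593.3 -108.6   66. ] 130.649607729989 130.64719667868883
yaw box 2.14950282939252
front edge (array([500. , 229.8,  86. ]), array([ 516.7, -187.5,   86. ])) 417.6340263915286
tray [494.3 393.9  12. ] [np.float64(99.0), np.float64(101.0), np.float64(96.0), np.float64(100.0)]
stir top [494.8 397.8 118. ] foot [493.2 403.9   6. ]
tri [494.93579291 398.66877974 115.53566691] [493.97919185 398.51780845 115.42791139]
stir side z118 [493.48270339 399.8278896  118.        ] tray side [491.95771967 400.27936438  12.        ]
coil [383.  223.1  34. ] [np.float64(90.8), np.float64(67.5)] axis deg -88.9
sinkA [ 501.4 -400.    26. ] [np.float64(76.9), np.float64(37.8)] axis deg -76.5
sinkB [ 374.3 -226.    26. ] [np.float64(38.5), np.float64(75.6)] axis deg -99.2
spool [ 390.78567141 -337.58093575   42.        ]
coil [379. 226.  17.]
sA [ 502. -402.   13.]
sB [ 373. -227.   13.]
pot [580. 160.  66.]
rb [588.  32.  66.]
[[-0.92  0.39 -0.  ]
 [ 0.39  0.92 -0.  ]
 [ 0.   -0.   -1.  ]]
```

Emit:
carry_out(rows=[[-30, -9, 0, 0], [-45, -13, 0, 0], [-45, -14, 0, 0], [-45, -14, 0, 0], [-45, -14, 0, 0], [-45, -13, 0, 0], [-30, -9, 0, 0], [-15, -4, 0, 0]], fingers=1, newtons=80)

```text
clock: 1.15
ee_pos: [495.2, 397.9, 210.0]
ee_rot: [-3.141, -0.0, 2.74]
contact_force: [0.4, -0.5, 0.6]
grip_width: 85.5
grasp_force: 0.0
```

```bash
python3 - <<'E'
from h import *
s,Rm=rot(); im=capture('wrist')[:,:,::-1]; cv2.imwrite('pics/w1.png',im)
print(s['clock'],s['ee_pos'],s['ee_rot'])
print('pred top', proj('wrist',[494.5,398.5,120],s),'to go',Rm.T@(np.array([494.5,398.5,73])-s['ee_pos']))
E
```

```text
1.15 [495.24366869 397.91271904 209.99603116] [-3.14112429e+00 -4.85088457e-04  2.74006652e+00]
pred top [277.82240466 207.56645411] to go [  0.84758939   0.31409346 136.99632635]
```

View pics/w1.png

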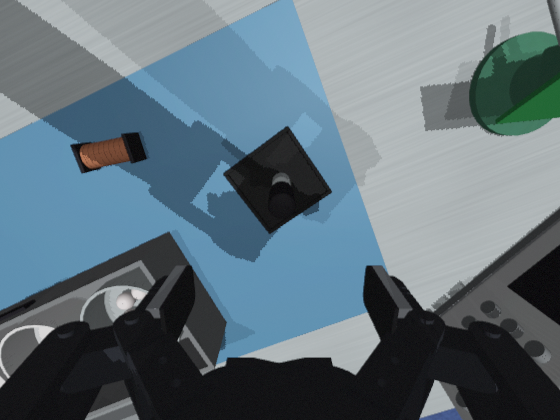

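The handle top is seen at about (281,206), within 3 px of the prediction (278,208), so I go straight down.

Emit:
carry_out(rows=[[1, 2, 30, 0], [0, 0, 40, 0], [0, 0, 40, 0], [0, 0, 22, 0], [0, 0, 5, 0], [0, 0, 0, 0]])

```text
clock: 1.95
ee_pos: [494.7, 402.0, 74.5]
ee_rot: [3.14, 0.001, 2.742]
contact_force: [-0.1, 0.4, 0.8]
grip_width: 85.6
grasp_force: 0.0
```

Emit:
carry_out(rows=[[0, 0, 0, 0], [0, 0, 0, 0], [0, 0, 0, 0], [0, 0, 0, 0], [0, 0, 0, 0], [0, 0, 0, 0]], fingers=0)

```text
clock: 2.7
ee_pos: [494.7, 401.6, 74.2]
ee_rot: [3.141, 0.001, 2.742]
contact_force: [-0.0, -0.1, 5.0]
grip_width: 23.7
grasp_force: 79.2
```

Emit:
carry_out(rows=[[0, 0, 0, 0], [0, 0, -15, 0], [0, 0, -30, 0], [0, 0, -40, 0], [0, 0, -30, 0], [0, 0, 0, 0]])

```text
clock: 3.45
ee_pos: [495.4, 402.1, 191.3]
ee_rot: [3.137, 0.003, 2.742]
contact_force: [0.2, 0.6, -1.8]
grip_width: 23.4
grasp_force: 78.9
```

```bash
python3 - <<'E'
from h import *
s,Rm=rot(); print(s['ee_pos'],s['ee_rot'],Rm.T@(np.array([584,154,188])-s['ee_pos']))
a=capture('side')[:,:,::-1]; w=capture('wrist')[:,:,::-1]
cv2.imwrite('pics/s2.png',np.hstack([cv2.resize(a[180:,100:420],(400,300)),cv2.resize(w,(400,300))]))
E
```

```text
[495.38013339 402.09494584 191.30546441] [3.13737675 0.00320595 2.74187578] [-178.17057819 -194.06545108    3.05855674]
```

View pics/s2.png

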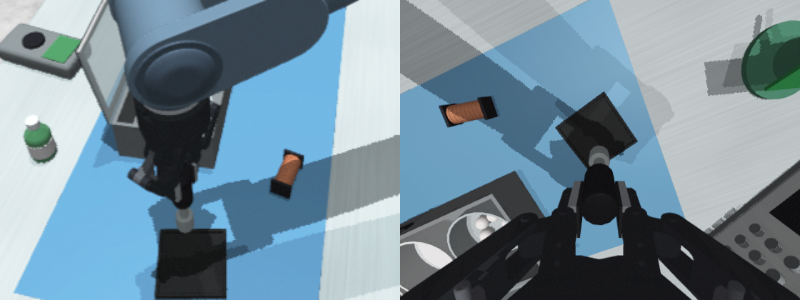

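Emit:
carry_out(rows=[[-12, -13, 0, 0], [-25, -27, 0, 0], [-30, -33, 0, 0], [-30, -33, 0, 0], [-30, -33, 0, 0], [-28, -30, 0, 0], [-15, -17, 0, 0], [-8, -8, 0, 0]])

```text
clock: 4.55
ee_pos: [582.2, 151.2, 186.8]
ee_rot: [-3.14, -0.002, 2.74]
contact_force: [-0.4, 1.0, -2.7]
grip_width: 23.4
grasp_force: 78.9
```

```bash
python3 - <<'E'
from h import *
s,Rm=rot(); print(s['ee_pos'],s['ee_rot'],Rm.T@(np.array([584,154,84])-s['ee_pos']))
w=capture('wrist')[:,:,::-1];cv2.imwrite('pics/w3.png',w)
print('pot rim', [proj('wrist',[584+63*np.cos(t),154+63*np.sin(t),66],s).round(0).tolist() for t in np.arange(4)*np.pi/2])
print('foot',proj('wrist',[*s['ee_pos'][:2],s['ee_pos'][2]-69],s))
E
```

```text
[582.15528835 151.19687299 186.76885756] [-3.14017656e+00 -2.38008622e-03  2.73963246e+00] [ -0.84562945   3.4469248  102.76235783]
pot rim [[304.0, 253.0], [340.0, 176.0], [255.0, 141.0], [225.0, 223.0]]
foot [277.52330496 216.04181742]
```

View pics/w3.png

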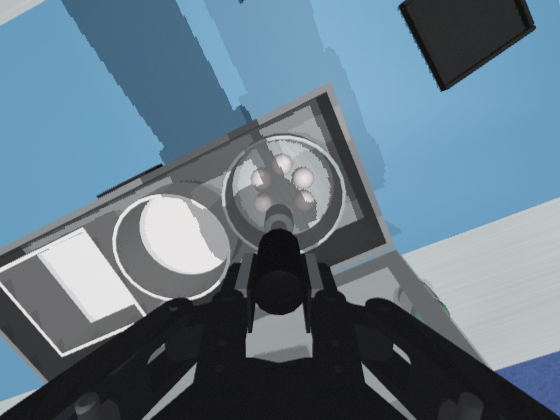

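The pot rim spans columns 222–345 and rows 135–255, with its centre near (283,195). That is 2–3 px from the prediction. The balls form a ring with a clear middle, so I lower the rod there.

Emit:
carry_out(rows=[[1, 4, 0, 0], [0, 0, 25, 0], [0, 0, 30, 0], [0, 0, 25, 0], [0, 0, 12, 0], [0, 0, 8, 0], [0, 0, 0, 0]])

```text
clock: 5.48
ee_pos: [583.3, 157.7, 88.5]
ee_rot: [3.142, 0.0, 2.742]
contact_force: [-0.6, 0.9, -2.7]
grip_width: 23.6
grasp_force: 79.0
```

```bash
python3 - <<'E'
from h import *
s,Rm=rot(); print(s['ee_pos'],s['contact_force'])
P=np.array([583,155.5]); r=28
def w2t(v): return (Rm.T@np.r_[v,0])[:2].round(1).tolist()
# out to box +x side, then CCW circle
cur=P
pts=[(0,0)]+[(r*np.cos(t),r*np.sin(t)) for t in np.radians(np.arange(0,361,30))]
for a,b in zip(pts[:-1],pts[1:]): print(w2t(np.subtract(b,a)))
a=capture('side')[:,:,::-1]; cv2.imwrite('pics/s4.png',cv2.resize(a[150:360,100:380],(800,600)))
E
```

```text
[583.30888287 157.73544688  88.5121406 ] [-0.57746424  0.88575308 -2.71000574]
[-25.8, 10.9]
[8.9, 11.4]
[13.4, 5.5]
[14.4, -2.0]
[11.4, -8.9]
[5.5, -13.4]
[-2.0, -14.4]
[-8.9, -11.4]
[-13.4, -5.5]
[-14.4, 2.0]
[-11.4, 8.9]
[-5.5, 13.4]
[2.0, 14.4]
```

View pics/s4.png

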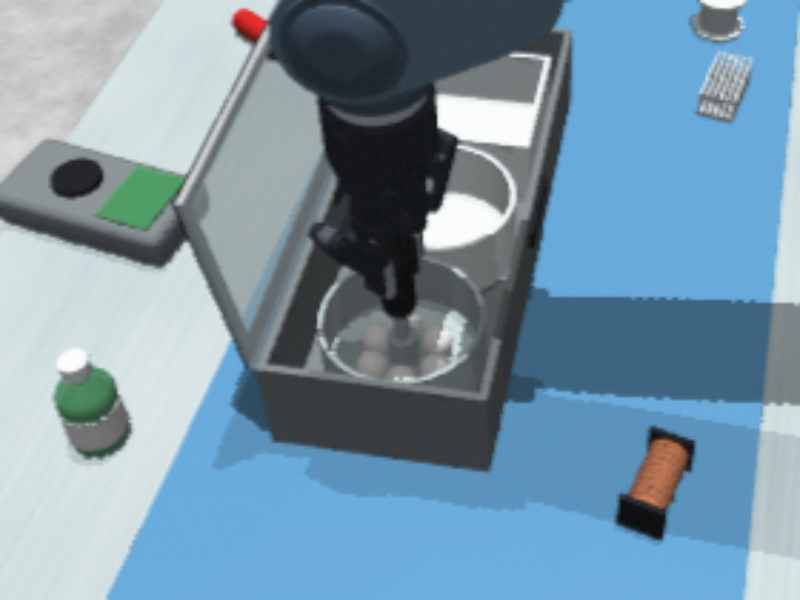

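The foot is down in the pot inside the ring of balls at crop (405,335), and none has been pushed out. I lower it to the bottom and stir.

Emit:
carry_out(rows=[[-1, -2, 2, 0], [0, 0, 2, 0], [0, 0, 1, 0], [-4, 2, 0, 0], [-6, 2, 0, 0], [-6, 3, 0, 0], [-5, 2, 0, 0], [0, 0, 0, 0]])

```text
clock: 6.52
ee_pos: [604.9, 156.2, 82.8]
ee_rot: [-3.141, -0.005, 2.741]
contact_force: [-4.9, 2.9, 0.1]
grip_width: 23.8
grasp_force: 79.2
```

Emit:
carry_out(rows=[[5, 7.4, 0, 0], [7.5, 4.9, 0, 0], [8.8, 1.7, 0, 0], [8.8, -1.8, 0, 0], [7.4, -5, 0, 0], [4.9, -7.5, 0, 0], [1.7, -8.8, 0, 0], [-1.8, -8.8, 0, 0]])

```text
clock: 7.52
ee_pos: [562.2, 155.4, 84.8]
ee_rot: [3.138, 0.005, 2.741]
contact_force: [3.8, 1.3, 0.0]
grip_width: 23.6
grasp_force: 79.4
```

Emit:
carry_out(rows=[[-5, -7.4, 0, 0], [-7.5, -4.9, 0, 0], [-8.8, -1.7, 0, 0], [-8.8, 1.8, 0, 0], [-7.4, 5, 0, 0], [-4.9, 7.5, 0, 0], [-1.7, 8.8, 0, 0], [1.8, 8.8, 0, 0]])

```text
clock: 8.52
ee_pos: [604.7, 155.3, 82.1]
ee_rot: [-3.139, -0.004, 2.742]
contact_force: [-3.4, -1.3, -1.1]
grip_width: 23.9
grasp_force: 79.8
```

Emit:
carry_out(rows=[[5, 7.4, 0, 0], [7.5, 4.9, 0, 0], [8.8, 1.7, 0, 0], [8.8, -1.8, 0, 0], [7.4, -5, 0, 0], [4.9, -7.5, 0, 0], [1.7, -8.8, 0, 0], [-1.8, -8.8, 0, 0]])

```text
clock: 9.52
ee_pos: [562.4, 155.6, 85.0]
ee_rot: [3.137, 0.005, 2.741]
contact_force: [5.6, 0.7, 0.3]
grip_width: 23.3
grasp_force: 80.0
```

Emit:
carry_out(rows=[[-5, -7.4, 0, 0], [-7.5, -4.9, 0, 0], [-8.8, -1.7, 0, 0], [-8.8, 1.8, 0, 0], [-7.4, 5, 0, 0], [-4.9, 7.5, 0, 0], [-1.7, 8.8, 0, 0], [1.8, 8.8, 0, 0]])

```text
clock: 10.52
ee_pos: [604.2, 154.7, 82.2]
ee_rot: [-3.136, -0.005, 2.742]
contact_force: [-8.2, -2.5, 0.3]
grip_width: 23.4
grasp_force: 80.2
```

Emit:
carry_out(rows=[[5, 7.4, 0, 0], [7.5, 4.9, 0, 0], [8.8, 1.7, 0, 0], [8.8, -1.8, 0, 0], [7.4, -5, 0, 0], [4.9, -7.5, 0, 0], [1.7, -8.8, 0, 0], [-1.8, -8.8, 0, 0]])

```text
clock: 11.52
ee_pos: [561.8, 155.6, 84.5]
ee_rot: [3.137, 0.003, 2.741]
contact_force: [7.2, 4.6, 0.8]
grip_width: 23.6
grasp_force: 80.4
```

Emit:
carry_out(rows=[[-5, -7.4, 0, 0], [-7.5, -4.9, 0, 0], [-8.8, -1.7, 0, 0], [-8.8, 1.8, 0, 0], [-7.4, 5, 0, 0], [-4.9, 7.5, 0, 0], [-1.7, 8.8, 0, 0], [1.8, 8.8, 0, 0]])

```text
clock: 12.52
ee_pos: [604.5, 154.7, 82.2]
ee_rot: [-3.137, -0.004, 2.742]
contact_force: [-8.4, -3.4, 1.8]
grip_width: 23.6
grasp_force: 80.5
```

Emit:
carry_out(rows=[[5, 7.4, 0, 0], [7.5, 4.9, 0, 0], [8.8, 1.7, 0, 0], [8.8, -1.8, 0, 0], [7.4, -5, 0, 0], [4.9, -7.5, 0, 0], [1.7, -8.8, 0, 0], [-1.8, -8.8, 0, 0]])

```text
clock: 13.52
ee_pos: [560.9, 155.1, 84.2]
ee_rot: [3.139, 0.001, 2.741]
contact_force: [4.9, 6.0, 0.8]
grip_width: 23.6
grasp_force: 80.6
```

Emit:
carry_out(rows=[[-5, -7.4, 0, 0], [-7.5, -4.9, 0, 0], [-8.8, -1.7, 0, 0], [-8.8, 1.8, 0, 0], [-7.4, 5, 0, 0], [0, 0, 0, 0], [-5, 5, 0, 0], [0, 0, 0, 0]])

```text
clock: 14.52
ee_pos: [598.0, 136.5, 82.8]
ee_rot: [-3.14, -0.002, 2.742]
contact_force: [-1.9, -0.1, -1.4]
grip_width: 23.6
grasp_force: 79.9
```

```bash
python3 - <<'E'
from h import *
s,Rm=rot(); print(s['ee_pos'],s['contact_force'])
w=capture('wrist')[:,:,::-1]; a=capture('side')[:,:,::-1]; cv2.imwrite('pics/s5.png',np.hstack([cv2.resize(a[200:320,180:340],(400,300)),cv2.resize(w,(400,300))]))
E
```

```text
[598.03523922 136.5294457   82.8435843 ] [-1.85820524 -0.07483474 -1.44379963]
```

View pics/s5.png

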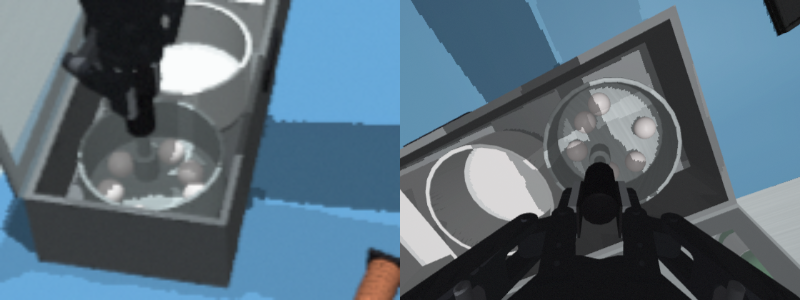

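All the balls are still in the pot after more than three turns. I lift the rod and carry it back to its tray.

Emit:
carry_out(rows=[[0, 0, -5, 0], [0, 0, -12, 0], [0, 0, -25, 0], [0, 0, -30, 0], [0, 0, -25, 0], [0, 0, -10, 0], [0, 0, 0, 0]])

```text
clock: 15.5
ee_pos: [599.1, 136.7, 191.4]
ee_rot: [3.141, 0.002, 2.742]
contact_force: [0.5, -0.5, -2.5]
grip_width: 23.9
grasp_force: 79.8
```

Emit:
carry_out(rows=[[12, 12, 0, 0], [27, 27, 0, 0], [35, 36, 0, 0], [37, 38, 0, 0], [35, 36, 0, 0], [30, 30, 0, 0], [15, 15, 0, 0], [6, 6, 0, 0]])

```text
clock: 16.5
ee_pos: [493.9, 398.4, 189.4]
ee_rot: [-3.14, -0.001, 2.743]
contact_force: [-0.4, -0.7, -2.6]
grip_width: 23.7
grasp_force: 79.8
```

Emit:
carry_out(rows=[[0, 0, 30, 0], [0, 0, 35, 0], [0, 0, 25, 0], [0, 0, 10, 0], [0, 0, 0, 0]])

```text
clock: 17.12
ee_pos: [495.1, 396.9, 90.0]
ee_rot: [-3.141, -0.001, 2.741]
contact_force: [0.7, -0.4, -2.0]
grip_width: 23.4
grasp_force: 79.9
```

```bash
python3 - <<'E'
from h import *
s,Rm=rot(); print(s['ee_pos'],s['ee_rot'],s['contact_force'],Rm.T@(np.array([494,398,74.5])-s['ee_pos']))
a=capture('side')[:,:,::-1]; w=capture('wrist')[:,:,::-1]
cv2.imwrite('pics/s6.png',np.hstack([cv2.resize(a[180:,100:420],(400,300)),cv2.resize(w,(400,300))]))
E
```

```text
[495.10842087 396.92659436  89.99332642] [-3.14064764e+00 -5.45465779e-04  2.74087816e+00] [ 0.73869127 -0.43841265 -1.97823896] [ 1.43087341  0.57064634 15.49357686]
```

View pics/s6.png

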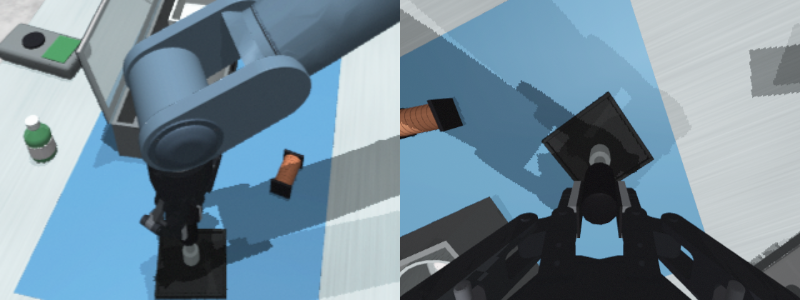

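The rod is over the tray centre (foot near (190,255) in the side view) and upright. I lower it onto the tray, release, and rise clear.

Emit:
carry_out(rows=[[1, 0, 7, 0], [0, 0, 5, 0], [0, 0, 2, 0], [0, 0, 1, 0], [0, 0, 0.5, 0], [0, 0, 0, 0]])

```text
clock: 17.98
ee_pos: [494.1, 398.0, 75.0]
ee_rot: [3.141, 0.0, 2.742]
contact_force: [-1.0, 0.3, -3.0]
grip_width: 23.1
grasp_force: 79.9
```

Emit:
carry_out(rows=[[0, 0, 0, 0], [0, 0, 0, 0], [0, 0, 0, 0], [0, 0, 0, 0]], fingers=1)

```text
clock: 18.48
ee_pos: [494.2, 398.1, 75.1]
ee_rot: [3.141, 0.0, 2.742]
contact_force: [-0.5, -0.2, 0.9]
grip_width: 85.4
grasp_force: 0.0
```

Emit:
carry_out(rows=[[0, 0, 0, 0], [0, 0, -8, 0], [0, 0, -30, 0], [0, 0, -45, 0], [0, 0, -45, 0], [0, 0, -20, 0], [0, 0, 0, 0]])

```text
clock: 19.35
ee_pos: [494.7, 398.3, 224.3]
ee_rot: [3.139, 0.002, 2.742]
contact_force: [0.0, 1.0, -0.9]
grip_width: 85.4
grasp_force: 0.0
```

```bash
python3 - <<'E'
from h import *
s,Rm=rot(); w=capture('wrist')[:,:,::-1]; cv2.imwrite('pics/w7.png',w)
print(s['ee_pos'],s['ee_rot'])
# coil: copper mask
hsv=cv2.cvtColor(w,cv2.COLOR_BGR2HSV); H,S,V=[hsv[...,i].astype(int) for i in range(3)]
m=(H<18)&(S>90)&(V>50)
for p,st in blobs(m,150):
    r=cv2.minAreaRect(p); bx=np.array([at('wrist',*q,28,s) for q in cv2.boxPoints(r)]); e=[bx[1]-bx[0],bx[2]-bx[1]]; L=max(e,key=np.linalg.norm)
    print(st,at('wrist',*r[0],28,s),[np.linalg.norm(x).round(1) for x in e],np.degrees(np.arctan2(L[1],L[0])))
im=cv2.imread('pics/top0.png'); hsv=cv2.cvtColor(im,cv2.COLOR_BGR2HSV); H,S,V=[hsv[...,i].astype(int) for i in range(3)]
m=(H<18)&(S>90)&(V>50)
for p,st in blobs(m,60):
    r=cv2.minAreaRect(p); bx=np.array([at('top',*q,26) for q in cv2.boxPoints(r)]); e=[bx[1]-bx[0],bx[2]-bx[1]]; L=max(e,key=np.linalg.norm)
    print('top',st,at('top',*r[0],26),[np.linalg.norm(x).round(1) for x in e],np.degrees(np.arctan2(L[1],L[0])))
print('rod top pred',proj('wrist',[495,398,120],s))
E
```

```text
[494.70803249 398.33937957 224.32082624] [3.13932653e+00 1.80490997e-03 2.74181386e+00]
[  86  137   49   30 1022] [379.77754618 226.09074506  28.        ] [np.float64(57.1), np.float64(28.2)] 77.78116971263086
top [347 102  20  27 216] [ 833.41732813 -216.46586057   26.        ] [np.float64(85.5), np.float64(23.2)] -29.901572599804286
top [190 262  21  13 173] [380.57249303 227.79536663  26.        ] [np.float64(24.5), np.float64(57.1)] -101.35041389854874
rod top pred [277.10049903 204.27520992]
```

View pics/w7.png

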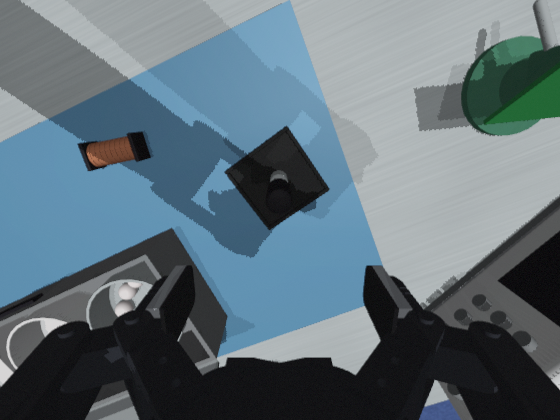

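The rod stands upright in its tray at (280,195). The coil is at (115,150) px, about (380,227) mm with its axis at 78°. I move there and turn the gripper across the winding.

Emit:
carry_out(rows=[[4, -18, 0, 0], [7, -40, 0, 0], [8, -44, 10, 0], [8, -44, 20, 0], [7, -36, 20, 0], [4, -16, 10, 0], [1, -4, 0, 0], [0, 0, 0, 0]])

```text
clock: 20.4
ee_pos: [379.4, 227.2, 162.4]
ee_rot: [-3.141, -0.001, 2.742]
contact_force: [-0.1, -0.6, 0.4]
grip_width: 85.7
grasp_force: 0.0
```

Emit:
carry_out(rows=[[0, 0, 0, 9], [0, 0, 0, 10], [0, 0, 0, 10], [0, 0, 0, 10], [0, 0, 0, 10], [0, 0, 0, 10], [0, 0, 0, 10], [0, 0, 0, 10]])

```text
clock: 21.4
ee_pos: [380.2, 227.8, 163.3]
ee_rot: [3.141, -0.0, 1.358]
contact_force: [0.9, 0.3, 1.5]
grip_width: 85.3
grasp_force: 0.0
```

```bash
cat >> h.py <<'E'
def coil(z=27):
    s,Rm=rot(); w=capture('wrist')[:,:,::-1].copy(); hsv=cv2.cvtColor(w,cv2.COLOR_BGR2HSV); H,S,V=[hsv[...,i].astype(int) for i in range(3)]
    for p,st in blobs((H<18)&(S>90)&(V>50),200): rep(p,s,Rm,z)
    return w
def rep(p,s,Rm,z,off=True):
    r=cv2.minAreaRect(p); bx=np.array([at('wrist',*q,z,s) for q in cv2.boxPoints(r)]); e=[bx[1]-bx[0],bx[2]-bx[1]]; L=max(e,key=np.linalg.norm)
    c=bx.mean(0); ax=Rm.T@L
    a=np.degrees(np.arctan2(ax[1],ax[0])); a=(a+90)%180-90
    print(r[0],'c',c.round(1),[np.linalg.norm(x).round(1) for x in e],'long axis world',np.degrees(np.arctan2(L[1],L[0])).round(1),'turn so x along:',a.round(1),'go',(Rm.T@(c-s['ee_pos'])).round(1), 'ee',s['ee_pos'].round(1),s['qpos'].round(2))
def sinks(z=26):
    s,Rm=rot(); w=capture('wrist')[:,:,::-1].copy(); hsv=cv2.cvtColor(w,cv2.COLOR_BGR2HSV); H,S,V=[hsv[...,i].astype(int) for i in range(3)]
    m=((S<60)&(V>90)).astype(np.uint8); m=cv2.morphologyEx(m,cv2.MORPH_CLOSE,np.ones((7,7)))
    for p,st in blobs(m,500,20000): rep(p,s,Rm,z)
    return w
E
python3 -c "
from h import *
coil()"
```

```text
(278.0, 197.5) c [379.7 226.2  27. ] [np.float64(26.8), np.float64(55.9)] long axis world -101.4 turn so x along: -0.8 go [ -1.7  -0.2 136.3] ee [380.2 227.8 163.3] [ 0.28 -0.21  2.11  0.    1.24  0.5 ]
```

Emit:
carry_out(rows=[[-2, 0, 30, -1], [0, 0, 45, 0], [0, 0, 45, 0], [0, 0, 28, 0], [0, 0, 10, 0], [0, 0, 2, 0], [0, 0, 0, 0]], newtons=60)

```text
clock: 22.32
ee_pos: [380.3, 225.6, 4.0]
ee_rot: [3.139, -0.001, 1.381]
contact_force: [0.1, -0.0, 0.5]
grip_width: 85.7
grasp_force: 0.0
```

Emit:
carry_out(rows=[[0, 0, 0, 0], [0, 0, 0, 0], [0, 0, 0, 0], [0, 0, 0, 0], [0, 0, 0, 0], [0, 0, 0, 0]], fingers=0)

```text
clock: 23.08
ee_pos: [379.4, 225.2, 3.2]
ee_rot: [3.141, -0.0, 1.38]
contact_force: [-1.5, -0.1, 5.5]
grip_width: 19.0
grasp_force: 50.6
```

Emit:
carry_out(rows=[[0, 0, -10, 0], [0, 0, -30, 0], [0, 0, -40, 0], [0, 0, -40, 0], [0, 0, -35, 0], [0, 0, -10, 0], [0, 0, 0, 0]])

```text
clock: 23.95
ee_pos: [379.0, 225.1, 167.6]
ee_rot: [3.141, -0.0, 1.38]
contact_force: [0.2, -0.3, -1.2]
grip_width: 18.6
grasp_force: 48.6
```

```bash
python3 -c "
from h import *
s,Rm=rot(); print(s['ee_pos'],s['grip_width'],Rm.T@(np.array([587,23,45])-s['ee_pos']))
w=capture('wrist')[:,:,::-1]; hsv=cv2.cvtColor(w,cv2.COLOR_BGR2HSV); print(((hsv[...,0]<18)&(hsv[...,1]>90)).sum())"
```

```text
[378.9602508  225.10539035 167.62659887] 18.551939242792617 [-159.10560341  242.50096919  122.65029846]
3896
```

Emit:
carry_out(rows=[[-8, 12, 0, 0], [-17, 26, 0, 0], [-26, 40, 0, 0], [-29, 44, 0, 0], [-29, 44, 0, 0], [-26, 40, 0, 0], [-16, 24, 0, 0], [-8, 12, 0, 0]])

```text
clock: 25.0
ee_pos: [586.9, 21.3, 166.1]
ee_rot: [-3.139, 0.0, 1.378]
contact_force: [-0.4, 0.3, -1.1]
grip_width: 18.9
grasp_force: 48.7
```

Emit:
carry_out(rows=[[0, 0, 0, 0], [0, 0, 25, 0], [0, 0, 35, 0], [0, 0, 35, 0], [0, 0, 22, 0], [0, 0, 10, 0], [0, 0, 0, 0]])

```text
clock: 25.88
ee_pos: [586.0, 23.8, 40.6]
ee_rot: [-3.14, -0.0, 1.381]
contact_force: [0.7, 0.1, -0.7]
grip_width: 18.8
grasp_force: 48.7
```

```bash
python3 -c "
from h import *
s,Rm=rot(); print(s['ee_pos'],s['grip_width'],s['contact_force'])
a=capture('side')[:,:,::-1]; w=capture('wrist')[:,:,::-1]
cv2.imwrite('pics/s8.png',np.hstack([cv2.resize(a[100:310,140:420],(400,300)),cv2.resize(w,(400,300))]))"
```

```text
[585.97986415  23.83359104  40.59258356] 18.791363820080576 [ 0.66056667  0.12505855 -0.71003512]
```

View pics/s8.png

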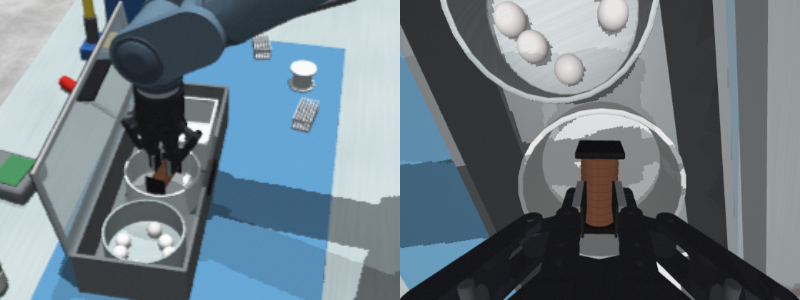

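The coil is held inside the round bin (wrist view (600,190)), clear of the rim. I lower it a bit, release, and move on to the nearer heat sink.

Emit:
carry_out(rows=[[0, 0, 12, 0], [0, 0, 8, 0], [0, 0, 0, 0]])

```text
clock: 26.35
ee_pos: [585.8, 23.3, 19.8]
ee_rot: [-3.139, 0.0, 1.38]
contact_force: [0.7, 0.6, -0.5]
grip_width: 18.5
grasp_force: 48.7
```

Emit:
carry_out(rows=[[0, 0, 0, 0], [0, 0, 0, 0], [0, 0, 0, 0], [0, 0, -8, 0], [0, 0, -30, 0], [0, 0, -50, 0], [0, 0, -55, 0], [0, 0, 0, 0]], fingers=0.6)

```text
clock: 27.35
ee_pos: [590.5, 22.8, 170.7]
ee_rot: [3.13, -0.0, 1.381]
contact_force: [0.4, 0.4, -0.0]
grip_width: 51.6
grasp_force: 0.0
```

```bash
python3 -c "
from h import *
s,Rm=rot(); print(s['ee_pos'],s['ee_rot'],s['grip_width'],Rm.T@(np.array([374,-226.5,165])-s['ee_pos']))
coil(35)
im=capture('top')[:,:,::-1]; cv2.imwrite('pics/t9.png',im)
hsv=cv2.cvtColor(im,cv2.COLOR_BGR2HSV); m=(hsv[...,1]<90); m[:200]=0;m[:,:335]=0;m[295:]=0;m[:,445:]=0
for p,st in blobs(m,60,1500):
    r=cv2.minAreaRect(p); bx=np.array([at('top',*q,26) for q in cv2.boxPoints(r)]); e=[bx[1]-bx[0],bx[2]-bx[1]]; L=max(e,key=np.linalg.norm); print('top',bx.mean(0).round(1),[np.linalg.norm(x).round() for x in e],np.degrees(np.arctan2(L[1],L[0])).round(1))
"
```

```text
[590.4516824   22.75942869 170.74152027] [ 3.12951503e+00 -4.67493865e-04  1.38064149e+00] 51.55026592817759 [-285.68091159 -165.49304156    3.60951665]
(273.0, 196.0) c [586.7  23.7  35. ] [np.float64(26.7), np.float64(56.7)] long axis world -100.4 turn so x along: -0.5 go [ 1.000e-01 -5.500e+00  1.357e+02] ee [590.5  22.8 170.7] [-0.15  0.14  1.75  0.    1.24  0.04]
top [ 548.9 -178.6   26. ] [np.float64(46.0), np.float64(66.0)] -179.7
top [ 488.3 -437.7   26. ] [np.float64(69.0), np.float64(39.0)] -77.7
top [ 390.4 -338.8   26. ] [np.float64(63.0), np.float64(57.0)] -88.9
top [ 374.3 -226.    26. ] [np.float64(38.0), np.float64(76.0)] -99.2
```

The coil lies in the round bin. Sink A has been knocked to about (488,-438); sink B is still at (374,-226).

Emit:
carry_out(rows=[[-15, -9, 0, 0], [-35, -20, 0, 0], [-47, -27, 0, 0], [-50, -29, 0, 0], [-50, -29, 0, 0], [-47, -27, 0, 0], [-30, -17, 0, 0], [-12, -7, 0, 0]], fingers=1)

```text
clock: 28.45
ee_pos: [368.3, -226.9, 162.4]
ee_rot: [-3.139, -0.002, 1.377]
contact_force: [0.5, 0.6, -0.1]
grip_width: 85.4
grasp_force: 0.0
```

Emit:
carry_out(rows=[[0, 0, 0, 0], [0, 0, 0, 0]])

```text
clock: 28.7
ee_pos: [370.8, -225.6, 163.5]
ee_rot: [-3.141, -0.001, 1.382]
contact_force: [0.2, -0.2, 0.3]
grip_width: 85.5
grasp_force: 0.0
```

```bash
python3 -c "
from h import *
w=sinks(); cv2.imwrite('pics/w10.png',w)
s,_=rot(); print(proj('wrist',[374.3,-226,26],s))"
```

```text
(502.1676330566406, 66.93328094482422) c [ 599.7 -146.3   26. ] [np.float64(96.9), np.float64(125.5)] long axis world -81.4 turn so x along: -19.5 go [120.8 210.  137.4] ee [ 370.8 -225.6  163.5] [-0.81 -0.24  2.13  0.    1.25 -0.62]
(282.3367614746094, 194.654296875) c [ 375.2 -225.7   26. ] [np.float64(33.8), np.float64(73.1)] long axis world -96.9 turn so x along: -3.9 go [  0.6   4.5 137.5] ee [ 370.8 -225.6  163.5] [-0.81 -0.24  2.13  0.    1.25 -0.62]
(315.4825439453125, 284.7198486328125) c [ 393.4 -339.9   26. ] [np.float64(52.6), np.float64(75.4)] long axis world -94.1 turn so x along: -6.7 go [-108.2   43.8  137.4] ee [ 370.8 -225.6  163.5] [-0.81 -0.24  2.13  0.    1.25 -0.62]
(537.5, 361.0) c [ 658.2 -505.2   26. ] [np.float64(53.6), np.float64(94.4)] long axis world -84.6 turn so x along: -16.3 go [-220.7  335.   137.1] ee [ 370.8 -225.6  163.5] [-0.81 -0.24  2.13  0.    1.25 -0.62]
(111.5, 399.5) c [  94.9 -463.1   26. ] [np.float64(70.0), np.float64(70.5)] long axis world -109.1 turn so x along: 8.3 go [-285.3 -226.2  137.4] ee [ 370.8 -225.6  163.5] [-0.81 -0.24  2.13  0.    1.25 -0.62]
(446.5, 399.5) c [ 541.6 -548.8   26. ] [np.float64(67.5), np.float64(71.3)] long axis world -89.5 turn so x along: -11.4 go [-285.5  228.7  137.1] ee [ 370.8 -225.6  163.5] [-0.81 -0.24  2.13  0.    1.25 -0.62]
[281.45113657 196.28177156]
```

View pics/w10.png

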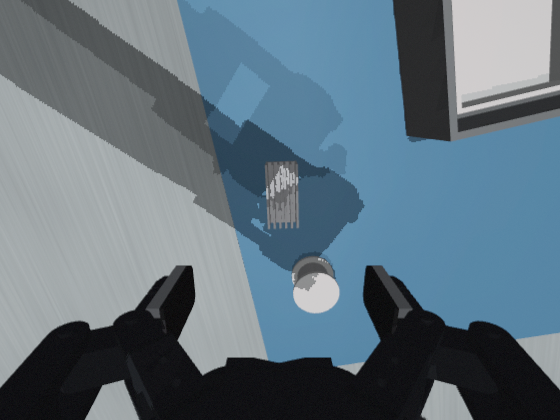

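Sink B is at (282,195) px, nearly aligned with the tool, and the spool is clear at (316,285). I descend and grasp it.

Emit:
carry_out(rows=[[0, 4, 30, -2], [0, 0, 45, 0], [0, 0, 45, 0], [0, 0, 28, 0], [0, 0, 10, 0], [0, 0, 2, 0], [0, 0, 0, 0]])

```text
clock: 29.62
ee_pos: [375.4, -227.8, 5.0]
ee_rot: [3.14, 0.001, 1.416]
contact_force: [-0.0, 0.1, -0.0]
grip_width: 85.1
grasp_force: 0.0
```

Emit:
carry_out(rows=[[0, 0, 0, 0], [0, 0, 0, 0], [0, 0, 0, 0], [0, 0, 0, 0], [0, 0, 0, 0], [0, 0, 0, 0]], fingers=0)

```text
clock: 30.38
ee_pos: [375.2, -228.2, 5.1]
ee_rot: [3.14, 0.002, 1.415]
contact_force: [-1.7, -0.2, 7.0]
grip_width: 0.2
grasp_force: 3.6
```

Emit:
carry_out(rows=[[0, 0, -10, 0], [0, 0, -30, 0], [0, 0, -40, 0], [0, 0, -40, 0], [0, 0, -35, 0], [0, 0, -10, 0], [0, 0, 0, 0]])

```text
clock: 31.25
ee_pos: [374.4, -227.1, 168.7]
ee_rot: [3.141, 0.0, 1.415]
contact_force: [-0.1, 0.1, -1.0]
grip_width: -0.2
grasp_force: 0.0
```

```bash
python3 -c "
from h import *
s,Rm=rot(); print(s['ee_pos'],s['ee_rot'],s['grip_width'])
for dx in (-22,22): print(Rm.T@(np.array([594+dx,-109,45])-s['ee_pos']))
"
```

```text
[ 374.37003103 -227.06245353  168.73773324] [3.14134526e+00 1.54905544e-04 1.41533262e+00] -0.2461318860278754
[147.25844231 176.93532608 123.75869969]
[154.07132451 220.40467784 123.76839829]
```

The gripper shut on nothing. I look at where the sink is now.

```bash
python3 -c "
from h import *
w=sinks(); cv2.imwrite('pics/w11.png',w)
s=capture('side')[:,:,::-1]; cv2.imwrite('pics/s11.png',np.hstack([cv2.resize(s[90:240,260:460],(400,300)),cv2.resize(w,(400,300))]))"
```

```text
(500.611328125, 70.39681243896484) c [ 603.1 -143.2   26. ] [np.float64(105.2), np.float64(131.5)] long axis world -80.9 turn so x along: -18.0 go [118.3 213.  142.8] ee [ 374.4 -227.1  168.7] [-0.81 -0.24  2.12  0.    1.26 -0.65]
(278.0, 192.5) c [ 374.5 -225.4   26. ] [np.float64(33.3), np.float64(72.0)] long axis world -98.0 turn so x along: -0.9 go [  1.7  -0.2 142.7] ee [ 374.4 -227.1  168.7] [-0.81 -0.24  2.12  0.    1.26 -0.65]
(316.63232421875, 276.7205810546875) c [ 404.2 -333.4   26. ] [np.float64(30.5), np.float64(72.5)] long axis world -68.5 turn so x along: -30.4 go [-100.4   45.9  142.8] ee [ 374.4 -227.1  168.7] [-0.81 -0.24  2.12  0.    1.26 -0.65]
(503.0, 377.0) c [ 634.  -526.7   26. ] [np.float64(142.6), np.float64(151.1)] long axis world -82.6 turn so x along: -16.3 go [-255.8  302.9  142.9] ee [ 374.4 -227.1  168.7] [-0.81 -0.24  2.12  0.    1.26 -0.65]
```

View pics/s11.png

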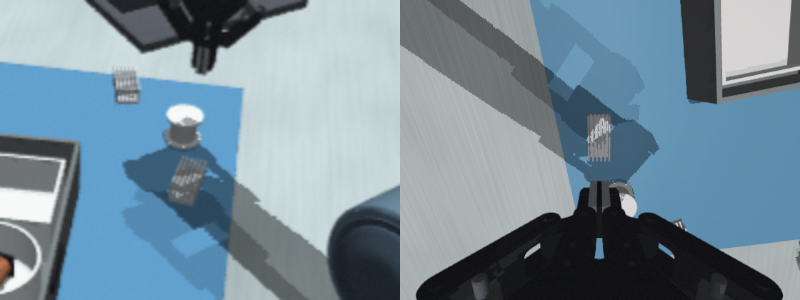

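```bash
python3 -c "
from h import *
s,Rm=rot()
for z in (0,-10,-19,-30): print(z,proj('wrist',s['ee_pos']+Rm@np.array([0,0,z]),s))
w=cv2.imread('pics/w11.png'); cv2.imwrite('pics/w11c.png',cv2.resize(w[120:330,140:420],(800,600)))"
```

```text
0 [278.1010534  253.21570415]
-10 [278.09368903 260.77138536]
-19 [278.08631687 268.33505564]
-30 [278.07616742 278.74817021]
```

View pics/w11c.png

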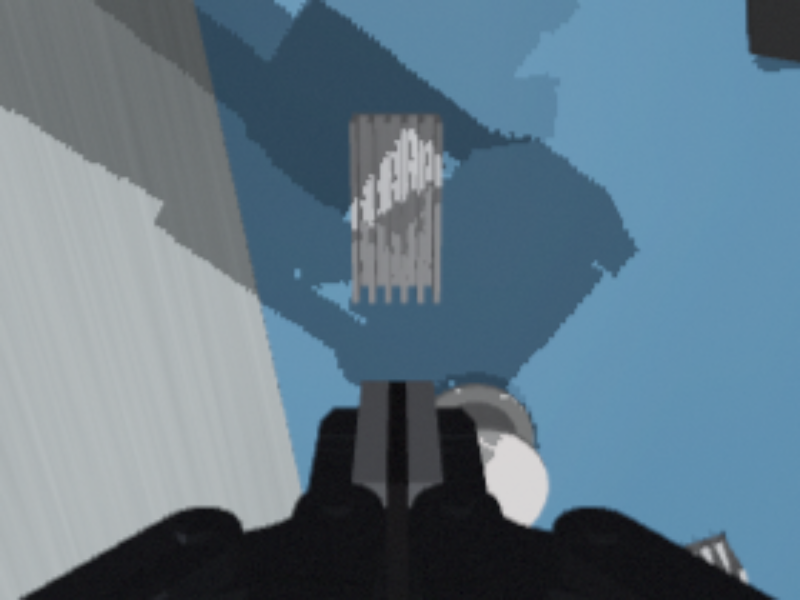

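I have used all 14 picture views, so from here I work from numbers only. The fingertips project to where the TCP does, so the calibration holds. The sink has not moved; I repeat the grasp lower, closing in stages.

Emit:
carry_out(rows=[[2, 0, 30, -1], [0, 0, 45, 0], [0, 0, 45, 0], [0, 0, 33, 0], [0, 0, 10, 0], [0, 0, 2, 0], [0, 0, 0, 0]], fingers=1)

```text
clock: 32.22
ee_pos: [375.4, -225.8, 4.8]
ee_rot: [3.14, 0.001, 1.433]
contact_force: [-0.1, 0.3, 0.4]
grip_width: 85.2
grasp_force: 0.0
```

Emit:
carry_out(rows=[[0, 0, 0, 0], [0, 0, 0, 0], [0, 0, 0, 0]], fingers=0.48)

```text
clock: 32.6
ee_pos: [375.0, -225.4, 4.3]
ee_rot: [3.141, 0.001, 1.433]
contact_force: [-0.6, 0.4, -0.1]
grip_width: 40.9
grasp_force: 0.0
```

Emit:
carry_out(rows=[[0, 0, 0, 0], [0, 0, 0, 0]], fingers=0.38)

```text
clock: 32.85
ee_pos: [374.6, -225.3, 4.3]
ee_rot: [-3.141, -0.0, 1.433]
contact_force: [-3.3, 0.9, 6.7]
grip_width: 32.4
grasp_force: 2.9
```

Emit:
carry_out(rows=[[0, 0, 0, 0], [0, 0, 0, 0]], fingers=0.28)

```text
clock: 33.1
ee_pos: [375.3, -225.9, 5.0]
ee_rot: [3.141, 0.001, 1.433]
contact_force: [-2.5, 1.1, 9.3]
grip_width: 23.9
grasp_force: 4.5
```

Emit:
carry_out(rows=[[0, 0, 0, 0], [0, 0, 0, 0], [0, 0, 0, 0], [0, 0, 3, 0], [0, 0, 2, 0], [0, 0, 0, 0]], fingers=0.55)

```text
clock: 33.85
ee_pos: [374.6, -225.0, -1.4]
ee_rot: [-3.141, -0.0, 1.433]
contact_force: [-0.4, -0.7, 0.4]
grip_width: 47.2
grasp_force: 0.0
```

Emit:
carry_out(rows=[[0, 0, 0, 0], [0, 0, 0, 0]], fingers=0.38)

```text
clock: 34.1
ee_pos: [374.8, -225.2, -1.0]
ee_rot: [-3.142, -0.0, 1.433]
contact_force: [-0.4, 0.7, 1.7]
grip_width: 33.0
grasp_force: 26.3
```

Emit:
carry_out(rows=[[0, 0, 0, 0], [0, 0, 0, 0]], fingers=0.25)

```text
clock: 34.35
ee_pos: [374.9, -225.2, -0.8]
ee_rot: [3.142, 0.0, 1.433]
contact_force: [-1.3, 2.1, 5.3]
grip_width: 32.1
grasp_force: 59.4
```

The sink is now held across its base plate at 32 mm and 59 N. I lift it gently with a firmer grip.

Emit:
carry_out(rows=[[0, 0, 0, 0], [0, 0, -5, 0], [0, 0, -15, 0], [0, 0, -30, 0], [0, 0, -40, 0], [0, 0, -40, 0], [0, 0, -25, 0], [0, 0, -5, 0]], fingers=0, newtons=90)

```text
clock: 35.35
ee_pos: [375.7, -226.1, 161.4]
ee_rot: [3.138, 0.003, 1.433]
contact_force: [-0.3, 0.9, -1.1]
grip_width: 30.3
grasp_force: 89.3
```

```bash
python3 -c "
from h import *
s,Rm=rot(); print(s['ee_pos'],s['ee_rot'],s['grip_width'],s['contact_force'])
for dx in (-26,26): print(Rm.T@(np.array([594+dx,-109,45])-s['ee_pos']))
"
```

```text
[ 375.67093945 -226.07609702  161.40875376] [3.13762939e+00 3.10207347e-03 1.43290002e+00] 30.342922230479033 [-0.29469046  0.88685912 -1.0949761 ]
[142.76265376 173.9491309  116.65677233]
[149.91052383 225.45519699 116.8387319 ]
```

Emit:
carry_out(rows=[[8, 10, 0, 0], [17, 22, 0, 0], [24, 31, 0, 0], [26, 33, 0, 0], [26, 33, 0, 0], [24, 31, 0, 0], [13, 17, 0, 0], [6, 9, 0, 0]])

```text
clock: 36.35
ee_pos: [578.9, -106.5, 156.7]
ee_rot: [-3.138, -0.001, 1.434]
contact_force: [-0.0, -0.1, -1.6]
grip_width: 30.3
grasp_force: 89.4
```

Emit:
carry_out(rows=[[0, 0, 0, -5], [0, 0, 0, -5], [0, 0, 25, 0], [0, 0, 35, 0], [0, 0, 35, 0], [0, 0, 22, 0], [0, 0, 12, 0], [0, 0, 0, 0]])

```text
clock: 37.35
ee_pos: [577.9, -107.9, 28.8]
ee_rot: [-3.139, -0.001, 1.607]
contact_force: [-0.3, 0.1, -1.5]
grip_width: 30.4
grasp_force: 89.4
```

```bash
cat > sq.py <<'E'
from h import *
s,Rm=rot(); print(s['ee_pos'],s['ee_rot'],s['grip_width'],s['contact_force'])
w=capture('top')[:,:,::-1]; hsv=cv2.cvtColor(w,cv2.COLOR_BGR2HSV)
print('sq centre px pred',proj('top',[594,-109,66]))
w=capture('wrist')[:,:,::-1]
cv2.imwrite('pics/wsq.png',w)
# blue-free white floor extents in wrist
hsv=cv2.cvtColor(w,cv2.COLOR_BGR2HSV); m=(hsv[...,1]<40)&(hsv[...,2]>150)
for p,st in blobs(m,400): print(st, at('wrist',st[0],st[1],66,s)[:2].round(), at('wrist',st[0]+st[2],st[1],66,s)[:2].round())
E
python3 sq.py
```

```text
[ 577.94015815 -107.85476619   28.80131681] [-3.13943831e+00 -8.93918914e-04  1.60709802e+00] 30.439520307572433 [-0.34623508  0.06879114 -1.4784664 ]
sq centre px pred [320.08665507 193.64615438]
[ 154    0  330  141 4000] [528.  11.] [649.  15.]
[  199     0   217   128 16631] [545.  11.] [624.  14.]
[  169   155   291   167 11745] [529. -46.] [653. -41.]
```

The square bin's rim agrees with my estimate (centre about 592,-108), and the sink is inside it. I release and move on to sink A.

Emit:
carry_out(rows=[[0, 0, 8, 0], [0, 0, 0, 0]])

```text
clock: 37.7
ee_pos: [578.5, -108.0, 21.6]
ee_rot: [-3.141, -0.0, 1.607]
contact_force: [-0.5, -0.6, -0.9]
grip_width: 30.6
grasp_force: 89.4
```

Emit:
carry_out(rows=[[0, 0, 0, 0], [0, 0, 0, 0], [0, 0, 0, 0], [0, 0, -8, 0], [0, 0, -30, 0], [0, 0, -50, 0], [0, 0, -55, 0], [0, 0, 0, 0]], fingers=0.56)

```text
clock: 38.7
ee_pos: [582.4, -109.5, 171.7]
ee_rot: [3.131, 0.005, 1.607]
contact_force: [0.2, 0.6, -0.2]
grip_width: 47.5
grasp_force: 0.0
```

```bash
python3 -c "
from h import *
s,Rm=rot(); print(s['ee_pos'],s['ee_rot'],s['grip_width'],Rm.T@(np.array([488.5,-438,165])-s['ee_pos']))
im=capture('top')[:,:,::-1]
hsv=cv2.cvtColor(im,cv2.COLOR_BGR2HSV); m=(hsv[...,1]<90); m[:200]=0;m[:,:335]=0;m[295:]=0;m[:,445:]=0
for p,st in blobs(m,60,1500):
    r=cv2.minAreaRect(p); bx=np.array([at('top',*q,26) for q in cv2.boxPoints(r)]); e=[bx[1]-bx[0],bx[2]-bx[1]]; L=max(e,key=np.linalg.norm); print('top',bx.mean(0).round(1),[np.linalg.norm(x).round() for x in e],np.degrees(np.arctan2(L[1],L[0])).round(1))
w=capture('wrist')[:,:,::-1]; cv2.imwrite('pics/wb.png',w)
b=cv2.cvtColor(w,cv2.COLOR_BGR2GRAY)
u,v=proj('wrist',[578,-108,30],s).round().astype(int); print(u,v); print(b[v-50:v+60:10,u-50:u+50:6])
"
```

```text
[ 582.37050848 -109.45547372  171.71461331] [3.13056497 0.00484248 1.60739889] 47.548080231765596 [-324.85300919 -105.91547849    7.12025138]
top [ 519.1 -190.3   26. ] [np.float64(69.0), np.float64(127.0)] -179.8
top [ 488.4 -437.9   26. ] [np.float64(69.0), np.float64(38.0)] -76.5
top [ 390.4 -338.8   26. ] [np.float64(63.0), np.float64(57.0)] -88.9
273 193
[[215  92  91 211 163 216 216 216 201 202 202 202 216 215 215 215 214]
 [114  92  90 129 167 214 215 215 215 216 215 215 215 215 214 214 213]
 [ 57  95  91 129 129 130 130 120 139 189 197 185 213 214 213 213 212]
 [ 45  98  91 129 129 128 128 117 115 115 122 117 129 130 129 129 218]
 [ 46 118  92 161 128 128 212 177 113 114 121 116 128 129 129 161 162]
 [ 46 127  90 157 161 222 211 189 148 113 119 108 129 129 162 162 161]
 [ 46 161  91 157 161 185 161 146 147 113 110 115 161 161 160 160 160]
 [ 46 159  91 155 161 160 160 145 145 145 109  94 160 160 159 160 160]
 [ 47 159  91 156 159 222 159 153 151 148 122 117 160 159 159 159 159]
 [ 47 153  91 123 223 222 137 137 137 159 159 159 137 137 138 137 137]
 [ 46 195  91  95 104 106  94  96  96  95  94  94  95  94  94  94  95]]
```

Emit:
carry_out(rows=[[-18, -6, 0, 0], [-40, -13, 0, 0], [-54, -18, 0, 0], [-57, -18, 0, 0], [-57, -18, 0, 0], [-52, -17, 0, 0], [-33, -11, 0, 0], [-14, -5, 0, 0]], fingers=1)

```text
clock: 39.8
ee_pos: [482.6, -438.5, 162.9]
ee_rot: [-3.14, -0.003, 1.604]
contact_force: [-0.1, -0.3, -0.8]
grip_width: 85.1
grasp_force: 0.0
```

Emit:
carry_out(rows=[[0, 0, 0, -5], [0, 0, 0, -5], [0, 0, 0, 0], [0, 0, 0, 0]])

```text
clock: 40.3
ee_pos: [484.6, -436.2, 164.3]
ee_rot: [-3.141, -0.001, 1.781]
contact_force: [-1.0, -0.7, 0.6]
grip_width: 85.7
grasp_force: 0.0
```

```bash
python3 -c "
from h import *
w=sinks(); s,Rm=rot(); print(proj('wrist',[488.4,-437.9,26],s))"
```

```text
(201.50003051757812, 78.50001525878906) c [ 390.3 -339.9   26. ] [np.float64(53.6), np.float64(59.4)] long axis world -31.4 turn so x along: -46.5 go [113.7 -72.1 138.5] ee [ 484.6 -436.2  164.3] [-0.91  0.29  1.59  0.    1.26 -1.12]
(549.3692016601562, 178.52923583984375) c [ 759.8 -371.8   26. ] [np.float64(228.1), np.float64(89.2)] long axis world 90.0 turn so x along: 12.0 go [  5.4 282.6 138.2] ee [ 484.6 -436.2  164.3] [-0.91  0.29  1.59  0.    1.26 -1.12]
(445.5, 399.5) c [ 767.8 -668.9   26. ] [np.float64(70.3), np.float64(71.5)] long axis world -66.6 turn so x along: -11.4 go [-286.9  228.4  137.9] ee [ 484.6 -436.2  164.3] [-0.91  0.29  1.59  0.    1.26 -1.12]
[281.01852921 198.14077484]
```

```bash
python3 -c "
from h import *
s,Rm=rot(); w=capture('wrist')[:,:,::-1].copy(); g=cv2.cvtColor(w,cv2.COLOR_BGR2GRAY).astype(np.float32)
e=cv2.blur(np.abs(cv2.Sobel(g,cv2.CV_32F,1,0)),(9,1)); 
m=np.zeros(g.shape,bool); m[140:260,220:350]=e[140:260,220:350]>60
m=cv2.morphologyEx(m.astype(np.uint8),cv2.MORPH_CLOSE,np.ones((9,9)))
for p,st in blobs(m,100): print(st); rep(p,s,Rm,26)
hsv=cv2.cvtColor(w,cv2.COLOR_BGR2HSV)
print(g[150:245:6,240:330:4].astype(int)); print(hsv[150:245:12,240:330:8,1])
"
```

```text
[ 252  167   59   69 2127]
(281.12286376953125, 200.70828247070312) c [ 489.4 -442.    26. ] [np.float64(76.1), np.float64(58.7)] long axis world 99.1 turn so x along: 2.9 go [ -6.7   3.5 138.5] ee [ 484.7 -436.3  164.5] [-0.91  0.29  1.59  0.    1.26 -1.12]
[[ 63  63  61  62  61  62  62  62  62  62  63  63  63  61  63  64  64  63
  117 117 117 115 116]
 [ 62  62  62  63  62  63  61  61  63  62  63  63  62  62  62  62  63  62
  115 115 115 115 115]
 [ 62  61  61  61  62  62  61  62  62  62  63  62  61  64  62  62  63  63
   63 115 114 115 114]
 [ 62  63  61  62  61  62  62  62  62  62  62  62  61  63  63  74  63  61
   63  81 115 115 114]
 [ 63  62  62  62  61  61  61  87 100 104 102 101 177 179 174 114  70  64
   62  62 113 113 113]
 [ 81  82  80  61  62  62  61  81 101 174 119 177 178 178 172 115 114  63
   63  75  80 129 129]
 [ 80  79  80  81  76  61 114 104 177 181 177 175 175 176 171 113 113 129
   80  81  81  79  97]
 [ 80  79  80 131 129 129 119 118 171 104 116 102 129 105  97  80  80  81
   83  79  80  79  79]
 [130 130 130 128 129 130 128 108 100 104  99 127 128 104 125  82
[... 420 characters left out ...]
 [104 104  94  80  89  80  79 125 126 131 125 115 124 128 121  79  81  79
   79  79  78  79 112]
 [103 107 106 108 106 116 108 126 109  99 116 111  80  98 121  78  80  79
   79  78  78  79  78]
 [105 106 106 108 106 130 106 108 110 106 107 109 107 106 108 107 103  95
   78  77  79  79  78]]
[[122 123 121 126 123 120 122 119 120 112 113 117]
 [126 120 126 127 121 120 124 120 125 122 116 117]
 [129 123 124 124   8   7   6   7 121 121 118 117]
 [120 123 124 117   6   6   6   7 117 120 122 121]
 [113 113 113 116   5  10   8   6 123 125 125 123]
 [126 125 119 122   8  11   8   8 122 122 124 124]
 [122 123 123 125   8   9   8   6 122 126 124 122]
 [ 14  14  12  14   9  27 120  12 124 125 123 123]]
```

Emit:
carry_out(rows=[[-6, 4, 30, -1], [0, 0, 45, 0], [0, 0, 45, 0], [0, 0, 30, 0], [0, 0, 10, 0], [0, 0, 2, 0], [0, 0, 0, 0], [0, 0, 0, 0]], fingers=0.75, newtons=60)

```text
clock: 41.4
ee_pos: [490.7, -442.7, 4.5]
ee_rot: [3.14, 0.002, 1.799]
contact_force: [-0.0, 0.4, 0.2]
grip_width: 63.8
grasp_force: 0.0
```

Emit:
carry_out(rows=[[0, 0, 3, 0], [0, 0, 2, 0], [0, 0, 0, 0]])

```text
clock: 41.78
ee_pos: [489.7, -441.6, -2.4]
ee_rot: [-3.141, -0.001, 1.799]
contact_force: [-0.1, 0.3, 0.2]
grip_width: 64.3
grasp_force: 0.0
```

Emit:
carry_out(rows=[[0, 0, 0, 0], [0, 0, 0, 0], [0, 0, 0, 0]], fingers=0.38)

```text
clock: 42.15
ee_pos: [490.1, -441.9, -1.9]
ee_rot: [3.141, 0.0, 1.799]
contact_force: [0.6, -0.4, 1.8]
grip_width: 33.2
grasp_force: 27.5
```

Emit:
carry_out(rows=[[0, 0, 0, 0], [0, 0, 0, 0]], fingers=0.25)

```text
clock: 42.4
ee_pos: [490.2, -442.1, -1.6]
ee_rot: [3.141, 0.001, 1.799]
contact_force: [-0.1, 0.4, 3.1]
grip_width: 31.9
grasp_force: 59.8
```

Sink A is gripped at 32 mm and 60 N; I lift it.

Emit:
carry_out(rows=[[0, 0, 0, 0], [0, 0, -5, 0], [0, 0, -15, 0], [0, 0, -30, 0], [0, 0, -40, 0], [0, 0, -40, 0], [0, 0, -25, 0], [0, 0, -5, 0]], fingers=0, newtons=90)

```text
clock: 43.4
ee_pos: [490.7, -442.8, 161.0]
ee_rot: [3.14, 0.004, 1.799]
contact_force: [0.2, 0.7, -1.4]
grip_width: 30.8
grasp_force: 89.3
```

```bash
python3 -c "
from h import *
s,Rm=rot(); print(s['ee_pos'],s['ee_rot'],s['grip_width'],s['contact_force'])
print(Rm.T@(np.array([613,-109,45])-s['ee_pos']))
"
```

```text
[ 490.71714596 -442.79101577  160.96946882] [3.13962257 0.00429716 1.79934107] 30.783610434949903 [ 0.20808151  0.7197126  -1.41774736]
[297.90263708 194.50063026 115.07380216]
```

Emit:
carry_out(rows=[[15, 10, 0, 0], [36, 23, 0, 0], [48, 31, 0, 0], [52, 34, 0, 0], [52, 34, 0, 0], [48, 31, 0, 0], [33, 20, 0, 0], [14, 9, 0, 0]])

```text
clock: 44.4
ee_pos: [608.5, -104.6, 155.8]
ee_rot: [-3.139, -0.002, 1.802]
contact_force: [0.6, -1.0, -0.9]
grip_width: 30.6
grasp_force: 89.3
```

Emit:
carry_out(rows=[[0, 0, 0, 5], [0, 0, 0, 6], [0, 0, 20, 0], [0, 0, 35, 0], [0, 0, 30, 0], [0, 0, 18, 0], [0, 0, 5, 0], [0, 0, 0, 0]])

```text
clock: 45.4
ee_pos: [609.7, -108.3, 50.1]
ee_rot: [3.141, 0.0, 1.608]
contact_force: [-0.3, 0.2, -1.3]
grip_width: 30.9
grasp_force: 89.3
```

Emit:
carry_out(rows=[[0, 3, 5, 0], [0, 0, 0, 0], [0, 0, 0, 0]])

```text
clock: 45.78
ee_pos: [612.7, -108.0, 45.4]
ee_rot: [3.141, 0.0, 1.607]
contact_force: [-0.9, 0.2, -0.8]
grip_width: 30.7
grasp_force: 89.3
```

Emit:
carry_out(rows=[[0, 0, 0, 0], [0, 0, 0, 0], [0, 0, 0, 0], [0, 0, -8, 0], [0, 0, -30, 0], [0, 0, -45, 0], [0, 0, -45, 0], [0, 0, 0, 0]], fingers=0.52)

```text
clock: 46.78
ee_pos: [615.4, -109.0, 178.8]
ee_rot: [3.132, 0.004, 1.607]
contact_force: [0.6, -0.2, -0.7]
grip_width: 44.4
grasp_force: 0.0
```

Emit:
carry_out(rows=[[-10, -30, -30, 0], [0, -50, -40, 0], [0, -55, -40, 0], [0, -50, 0, 0], [0, -30, 0, 0], [0, 0, 0, 0], [0, 0, 0, 0]], fingers=0)

```text
clock: 47.65
ee_pos: [403.8, -125.6, 278.4]
ee_rot: [-3.141, -0.0, 1.607]
contact_force: [0.1, -0.4, 0.3]
grip_width: -0.1
grasp_force: 0.0
```

```bash
python3 -c "
from h import *
s,Rm=rot(); print(s['ee_pos'],s['ee_rot'])
im=capture('top')[:,:,::-1]; cv2.imwrite('pics/t20.png',im); cv2.imwrite('pics/s20.png',capture('side')[:,:,::-1])
c=proj('top',[592,-108,20]); print(c)
g=cv2.cvtColor(im,cv2.COLOR_BGR2GRAY); print(g[168:222:3,294:346:3])
hsv=cv2.cvtColor(im,cv2.COLOR_BGR2HSV); m=(hsv[...,1]<90); m[:232]=0;m[:,:150]=0;m[295:]=0
for p,st in blobs(m,60,1500): print(st,at('top',*p.mean(0),26))
# lid edge: dark outline blobs near lid top in side & top
b=(hsv[...,2]<60); 
for p,st in blobs(b[:170],100): print('dark',st)
"
```

```text
[ 403.80290061 -125.56422569  278.38523506] [-3.14146983e+00 -3.53598651e-04  1.60726204e+00]
[318.44324481 196.4391098 ]
[[ 39  38  37  38  38  38  37  39  39  42  43  42  44  46  45  45  45  40]
 [125 129 155 155 156 162 176 175 172 186 188 185 189 202 201 201 136  40]
 [137 166  98  98  88  93  92  97  94  95  99  99 106  91  86  87 148  40]
 [122 167 199 212 209 206 225 225 225 225 226 226 226 223 219  95 169  41]
 [134 171 190 227 226 209 226 227 226 226 227 226 226 226 219  94 168  41]
 [122 151 171 228 226 178 225 223 223 223 222 221 220 222 220 100 186  41]
 [116 149 178 228 226 153 144 148 170 177 200 201 204 224 220 102 188  40]
 [192 148 224 228 227 228 227 227 228 227 227 227 227 227 220 106 202  40]
 [203 127 225 227 227 227 227 227 227 227 227 227 227 227 221 107 209  41]
 [179 127 223 227 226 179 183 182 179 181 181 181 201 225 225 121 208  42]
 [203 136 175 227 226 152 158 162 165 164 162 150 150 224 225 128 211  42]
 [187 124 176 227 226 202 199 197 197 197 198 198 198 225 226 144 210  46]
 [ 95 128 179 227 220 169 166 164 166 167 167 166 180 225 225 151 213  44]
 [121 128 180 227 226 179 185 163 159 161 160 158 161 226 226 148 212  48]
 [139 123 178 227 227 228 227 227 227 227 226 226 227 227 227 174 187  52]
 [137 124 181 227 227 227 227 226 227 227 227 227 227 227 226 181 192  52]
 [140 118 173 181 178 163 162 163 160 148 149 150 134 131 134 119 121  54]
 [143 142 137 136 137 142 141 140 141 140 140 141 139 139 140 138 132 120]]
[150 232  14  11 135] [466.91059908 356.55194316  26.        ]
dark [  96    6  118   64 2039]
dark [263  80  14  14 155]
dark [436 106  27  48 640]
dark [ 28 120  85  48 490]
dark [   0  134   68   33 1019]
dark [251 143  40  11 378]
dark [198 165 148   5 442]
```

```bash
python3 -c "
from h import *
for n in ('top','side'):
    a,b=cv2.imread(f'pics/{n}0.png'),cv2.imread('pics/%s20.png'%n[0])
    for P in ([389,-338,40],[389,-338,5]):
        u,v=proj(n,P).round().astype(int); print(n,u,v,a[v-4:v+5:4,u-4:u+5:4].mean(2).astype(int).tolist(),b[v-4:v+5:4,u-4:u+5:4].mean(2).astype(int).tolist())
# lid: dark tab blob in top at (251..291,143..154), tab near free edge; solve lid angle
hinge=np.array([589+82.4,23+3.2,86])
ux=np.array([np.cos(.0375),np.sin(.0375),0])
for th in (1.57,1.6,1.65,1.7,1.75,1.8,1.9):
    # points along lid at distance r: direction from hinge toward -x when shut
    f=lambda r: hinge - ux*r*np.cos(th)+np.array([0,0,r*np.sin(th)])
    print(th,'edge top',proj('top',f(160)).round(1),'tab',proj('top',f(149)).round(1),proj('top',f(149-3)).round(1),'side edge',proj('side',f(160)).round(1),'side corner',proj('side',f(160)+np.array([-.0375,.999,0])*212).round(1))
w=cv2.imread('pics/t20.png'); print(w[132:168,230].mean(1).astype(int), w[132:168,270].mean(1).astype(int))
"
```

```text
top 400 269 [[221, 221, 222], [222, 221, 221], [220, 221, 221]] [[227, 226, 227], [227, 226, 227], [226, 227, 227]]
top 397 268 [[201, 221, 221], [217, 221, 221], [186, 221, 221]] [[109, 227, 227], [87, 226, 227], [143, 227, 227]]
side 353 148 [[239, 239, 238], [239, 239, 238], [160, 233, 146]] [[245, 245, 245], [245, 245, 245], [169, 241, 155]]
side 352 158 [[79, 81, 78], [79, 81, 77], [112, 115, 210]] [[82, 85, 83], [84, 85, 83], [120, 121, 221]]
1.57 edge top [270.7 151.1] tab [270.8 152.1] [270.8 152.4] side edge [210.9 151.2] side corner [176.6 221.4]
1.6 edge top [270.6 149.2] tab [270.7 150.3] [270.8 150.6] side edge [208.7 151. ] side corner [174.  221.1]
1.65 edge top [270.6 146. ] tab [270.7 147.4] [270.7 147.8] side edge [205.  150.8] side corner [169.7 220.7]
1.7 edge top [270.5 142.8] tab [270.7 144.5] [270.7 144.9] side edge [201.5 150.8] side corner [165.6 220.5]
1.75 edge top [270.5 139.8] tab [270.6 141.7] [270.6 142.2] side edge [197.9 150.9] side corner [161.5 220.5]
1.8 edge top [270.4 136.8] tab [270.6 138.9] [270.6 139.5] side edge [194.5 151.2] side corner [157.4 220.6]
1.9 edge top [270.4 131.1] tab [270.5 133.6] [270.6 134.3] side edge [187.9 152.2] side corner [149.8 221.4]
[179 180 180 178 175 175 173 136 129 152 131 127 130 131 131 132 131 130
 124 121 121 123 121 120 109 102  98  96  89  82  81  93 111 130 118  73] [176 176 176 177 178 172 134 130 151 130  95  56  32  34  34  32  32  30
  33  33  38  84 111 109 103  98  94  88  80  82  93 111 129 117  73  44]
```

Both sinks lie side by side in the square bin, and the spool is unmoved. The lid's top edge gives an angle of about 1.75 rad. I go over the lid and behind its free edge with shut fingers.

Emit:
carry_out(rows=[[0, 0, -20, 0], [15, 40, -15, 0], [20, 55, 0, 0], [22, 58, 0, 0], [22, 58, 0, 0], [22, 58, 0, 0], [20, 50, 0, 0], [16, 35, 0, 0]])

```text
clock: 48.75
ee_pos: [754.5, 26.0, 311.3]
ee_rot: [-3.139, -0.0, 1.609]
contact_force: [0.2, -1.1, 0.2]
grip_width: -0.0
grasp_force: 0.0
```

```bash
python3 -c "
from h import *
s,Rm=rot(); print(s['ee_pos'],s['ee_rot'],s['qpos'].round(2),Rm.T@(np.array([757,25,228])-s['ee_pos']))"
```

```text
[754.53241144  26.04226156 311.32530833] [-3.13948178e+00 -3.42167479e-04  1.60884294e+00] [-0.12  0.44  1.13  0.    1.57 -0.15] [-1.16387917  2.60204036 83.31960802]
```

Emit:
carry_out(rows=[[0, 3, 20, 0], [0, 0, 40, 0], [0, 0, 22, 0], [0, 0, 0, 0]])

```text
clock: 49.25
ee_pos: [753.6, 24.3, 228.2]
ee_rot: [-3.136, -0.001, 1.607]
contact_force: [-0.4, 0.6, -0.7]
grip_width: -0.1
grasp_force: 0.0
```

Emit:
carry_out(rows=[[0, -15, 0, 0], [0, -15, 0, 0], [0, -10, 0, 0], [0, -10, 0, 0]])

```text
clock: 49.75
ee_pos: [705.4, 22.3, 233.0]
ee_rot: [3.14, 0.0, 1.607]
contact_force: [-0.3, -0.2, 0.1]
grip_width: -0.2
grasp_force: 0.0
```

Emit:
carry_out(rows=[[0, -10, 0, 0], [0, -10, 0, 0], [0, -10, 0, 0], [0, -10, 0, 0]])

```text
clock: 50.25
ee_pos: [664.7, 21.0, 231.6]
ee_rot: [-3.142, 0.0, 1.607]
contact_force: [-0.2, 0.4, 0.0]
grip_width: 0.4
grasp_force: 0.0
```

```bash
python3 -c "
from h import *
a=cv2.imread('pics/t20.png'); b=capture('top')[:,:,::-1]; cv2.imwrite('pics/t21.png',b)
s0=cv2.imread('pics/s20.png'); s1=capture('side')[:,:,::-1]; cv2.imwrite('pics/s21.png',s1)
print(a[120:175:2,205].mean(1).astype(int).tolist());print(b[120:175:2,205].mean(1).astype(int).tolist())
print(a[120:175:2,345].mean(1).astype(int).tolist());print(b[120:175:2,345].mean(1).astype(int).tolist())
for s in (s0,s1):
    print(s[215:245:3,150:200:4].mean(2).astype(int))
"
```

```text
[176, 180, 180, 175, 176, 179, 181, 182, 180, 182, 125, 145, 124, 130, 131, 121, 122, 121, 120, 120, 106, 81, 107, 129, 53, 40, 57, 93]
[180, 185, 186, 181, 182, 184, 187, 187, 186, 187, 130, 150, 129, 136, 135, 125, 125, 124, 125, 125, 111, 85, 112, 133, 54, 39, 58, 95]
[174, 172, 171, 151, 170, 170, 157, 170, 134, 144, 127, 129, 130, 129, 128, 125, 108, 84, 79, 79, 96, 127, 84, 40, 40, 39, 39, 40]
[179, 179, 177, 155, 177, 175, 162, 174, 140, 150, 132, 135, 134, 134, 132, 129, 113, 86, 84, 81, 99, 131, 87, 42, 42, 42, 41, 44]
[[103 102 101  91 161 109 152 151 154 153 154 154 152]
 [102 102 102 110  94 108 152 152 153 154 152 153 154]
 [101 102  89 160  94 103 152 152 152 153 154 152 154]
 [101 101 133  68  93 105 151 153 152 152 154 152 153]
 [102 118 123  56  91 133 152 152 152 152 153 154 151]
 [ 81 132  92  51  86 111 153 152 153 153 153 152 153]
 [117 115  58  46  71  94 152 151 151 153 153 151 139]
 [ 57  62  47  69 157  90 150 152 152 152 152 151 134]
 [ 54  54  45 202 201  85 111 151 153 151 152 148 106]
 [ 95  57 150 200 202  71  94 151 152 152 152 134  93]]
[[106 105 107  94 167 113 158 156 159 158 159 159 158]
 [105 106 105 113  97 111 157 157 159 157 158 158 158]
 [106 105  92 165  98 109 157 159 158 158 159 157 142]
 [106 104 139  71  98 108 156 158 157 158 159 159 131]
 [107 122 128  58  93 138 158 156 158 158 159 158 131]
 [ 84 138  96  54  88 116 159 158 157 158 159 159 158]
 [122 121  62  47  73  99 158 157 157 158 157 155 144]
 [ 61  64  47  72 161  94 157 158 158 159 159 157 139]
 [ 52  53  46 208 208  88 115 157 157 157 157 146 109]
 [ 98  58 156 208 209  74  98 156 157 157 157 134  97]]
```

```bash
python3 -c "
from h import *
def tri(a,b):
    o1,d1=ray('top',*a);o2,d2=ray('side',*b); s=np.linalg.lstsq(np.c_[d1,-d2],o2-o1,rcond=None)[0]; p,q=o1+d1*s[0],o2+d2*s[1]; return ((p+q)/2).round(1),np.linalg.norm(p-q).round(1)
for a in ((185.5,142),(185.5,140),(187,144)):
  for b in ((162,222),(164,221)): print(a,b,tri(a,b))
print('far',tri((356,138),(225,104)))
print('hinge near',tri((198,165),(187,277)))
s=cv2.imread('pics/s20.png'); t=cv2.imread('pics/t20.png')
print('side px near corner'); print(s[212:236:2,156:184:2].mean(2).astype(int))
print('top px'); print(t[134:156:2,178:206:2].mean(2).astype(int))
"
```

```text
(185.5, 142) (162, 222) (array([693.1, 235.8, 236.2]), np.float64(1.2))
(185.5, 142) (164, 221) (array([691. , 234.8, 238.4]), np.float64(1.9))
(185.5, 140) (162, 222) (array([695.9, 235.3, 235.6]), np.float64(3.4))
(185.5, 140) (164, 221) (array([693.8, 234.3, 237.9]), np.float64(6.6))
(187, 144) (162, 222) (array([691.5, 233.5, 233.7]), np.float64(6.8))
(187, 144) (164, 221) (array([689.4, 232.4, 235.9]), np.float64(3.6))
far (array([ 708.3, -182.3,  235.2]), np.float64(3.6))
hinge near (array([668.8, 233.4,  82.1]), np.float64(5.7))
side px near corner
[[101 102 101  99  94 172 147  94 144 153 153 153 151 152]
 [102 101 102 101 110 189  93 105 144 153 154 152 151 154]
 [103  99 101  62 172 137  93 111 137 152 153 149 153 154]
 [105 102  85 110 190  94 100 108 120 152 153 152 154 153]
 [102  91  69 179 137  92 105 105 105 153 150 152 153 153]
 [ 99 116  85  84  93  93 104 104 108 153 150 152 151 153]
 [ 80 133 127  68  86  93 101 105 134 151 152 153 152 152]
 [132 128 114  53  84  92  95 116 149 151 153 152 151 154]
 [130 116  90  48  68  88  94 140 151 152 153 152 152 152]
 [121  92  63  51  44  86  93 111 152 153 152 152 152 153]
 [104  69  53  45  40  76  91  94 141 152 152 151 153 151]
 [ 73  54  49  45  96  80  87  94 113 151 152 152 151 149]]
top px
[[176 177 177 177 178 176 135  81  73  68  81 118 180 182]
 [177 177 177 178 177 178 177 166 154 154 175 178 179 180]
 [178 177 180 179 179 180 179 179 179 181 182 182 182 182]
 [180 180 172 137 137 137 136 137 124 126 128 126 127 121]
 [177 179 181 149 150 150 149 150 152 158 158 159 147 145]
 [178 179 179 131  90  90  89 118 123 125 124 125 125 124]
 [176 176 177 162  91  79  79  98 130 130 130 129 132 131]
 [171 171 172 174 136  82  79  81 125 130 131 129 129 130]
 [145 146 146 148 141  96  80  80  94 120 120 121 121 122]
 [145 146 145 147 146 126  80  79  81 108 121 121 121 120]
 [146 146 146 146 147 144  97  78  78  90 119 121 120 119]]
```

The lid has not moved: its edge triangulates to about z 236, so the fingertips only skimmed over it. I go back behind and lower.

Emit:
carry_out(rows=[[0, 0, -30, 0], [0, 20, -25, 0], [0, 45, 0, 0], [0, 40, 0, 0], [0, 0, 20, 0], [0, 0, 35, 0], [0, 0, 30, 0], [0, 0, 0, 0]])

```text
clock: 51.35
ee_pos: [767.3, 25.2, 196.9]
ee_rot: [-3.133, -0.001, 1.607]
contact_force: [1.2, 0.3, 0.5]
grip_width: -0.0
grasp_force: 0.0
```

Emit:
carry_out(rows=[[0, 0, 5, 0], [0, -10, 0, 0], [0, -15, 0, 0], [0, -8, 0, 0]])

```text
clock: 51.85
ee_pos: [736.9, 23.7, 198.2]
ee_rot: [3.14, 0.0, 1.607]
contact_force: [0.1, 0.5, 0.0]
grip_width: -0.1
grasp_force: 0.0
```

Emit:
carry_out(rows=[[0, -8, 0, 0], [0, -8, 0, 0]])

```text
clock: 52.1
ee_pos: [721.0, 23.1, 197.1]
ee_rot: [3.141, 0.0, 1.607]
contact_force: [0.4, -0.0, -0.6]
grip_width: -0.0
grasp_force: 0.0
```

Emit:
carry_out(rows=[[0, -8, 0, 0], [0, -8, 0, 0]])

```text
clock: 52.35
ee_pos: [705.9, 22.4, 197.8]
ee_rot: [3.138, 0.0, 1.607]
contact_force: [3.0, 0.2, 1.9]
grip_width: -0.0
grasp_force: 1.4
```

Emit:
carry_out(rows=[[0, -8, 0, 0], [0, -8, 0, 0]])

```text
clock: 52.6
ee_pos: [689.1, 21.9, 197.0]
ee_rot: [3.141, 0.0, 1.607]
contact_force: [2.7, 0.2, 1.7]
grip_width: -0.3
grasp_force: 1.3
```

Emit:
carry_out(rows=[[0, -11, 0, 0], [0, -11, 0, 0], [0, -11, 0, 0], [0, -11, 0, 0], [0, -11, 0, 0], [0, -11, 0, 0]])

```text
clock: 53.35
ee_pos: [622.7, 19.6, 196.8]
ee_rot: [3.141, 0.0, 1.607]
contact_force: [2.5, 0.3, 0.3]
grip_width: 0.2
grasp_force: 0.9
```

Emit:
carry_out(rows=[[0, -9, 6, 0], [0, -9, 6, 0], [0, -9, 7, 0], [0, -7, 8, 0], [0, -7, 8, 0], [0, -7, 9, 0]])

```text
clock: 54.1
ee_pos: [574.9, 17.8, 152.0]
ee_rot: [-3.141, -0.0, 1.607]
contact_force: [0.1, -0.7, 2.5]
grip_width: -0.1
grasp_force: 0.9
```

Emit:
carry_out(rows=[[0, -5, 10, 0], [0, -5, 10, 0], [0, -4, 10, 0]])

```text
clock: 54.48
ee_pos: [560.9, 17.3, 121.8]
ee_rot: [-3.141, -0.0, 1.607]
contact_force: [-0.1, -0.1, 2.4]
grip_width: 0.3
grasp_force: 0.8
```

Emit:
carry_out(rows=[[0, -4, 8, 0], [0, -4, 8, 0], [0, -2, 6, 0]])

```text
clock: 54.85
ee_pos: [551.3, 16.9, 100.2]
ee_rot: [3.141, -0.0, 1.607]
contact_force: [1.6, -0.1, 2.0]
grip_width: 0.0
grasp_force: 0.6
```

Emit:
carry_out(rows=[[0, 0, 4, 0], [0, 0, 3, 0]])

```text
clock: 55.1
ee_pos: [551.2, 16.9, 93.4]
ee_rot: [-3.141, -0.0, 1.607]
contact_force: [-0.7, -0.5, 1.8]
grip_width: 0.1
grasp_force: 0.6
```

Emit:
carry_out(rows=[[0, 0, 2, 0], [0, 0, 2, 0], [0, 0, 0, 0]])

```text
clock: 55.48
ee_pos: [551.4, 16.9, 89.5]
ee_rot: [3.142, -0.0, 1.607]
contact_force: [-0.1, 0.3, 0.8]
grip_width: 0.1
grasp_force: 0.0
```

Emit:
carry_out(rows=[[0, 0, 1.5, 0], [0, 0, 1.5, 0], [0, 0, 0, 0]])

```text
clock: 55.85
ee_pos: [551.4, 16.9, 86.5]
ee_rot: [-3.142, -0.0, 1.607]
contact_force: [0.1, -0.0, 0.7]
grip_width: 0.0
grasp_force: 0.0
```

Emit:
carry_out(rows=[[0, 0, 1.5, 0], [0, 0, 1.5, 0], [0, 0, 0, 0]])

```text
clock: 56.22
ee_pos: [551.4, 17.0, 83.5]
ee_rot: [-3.142, -0.0, 1.607]
contact_force: [0.2, 0.3, -0.2]
grip_width: -0.0
grasp_force: 0.0
```

Emit:
carry_out(rows=[[0, 0, 2, 0], [0, 0, 2, 0]])

```text
clock: 56.48
ee_pos: [551.4, 16.9, 79.6]
ee_rot: [-3.141, 0.0, 1.607]
contact_force: [-1.3, -0.1, 1.3]
grip_width: -0.2
grasp_force: 0.6
```

```bash
python3 -c "
from h import *
hinge=np.array([589+82.4,23+3.2,86]); ux=np.array([np.cos(.0375),np.sin(.0375),0]); uy=np.array([-ux[1],ux[0],0])
b=capture('side')[:,:,::-1]; cv2.imwrite('pics/s22.png',b); a=cv2.imread('pics/s20.png'); t=capture('top')[:,:,::-1]; cv2.imwrite('pics/t22.png',t)
for th in (0,.06,.12,.2,.3): 
    p=hinge-ux*160*np.cos(th)+np.array([0,0,160*np.sin(th)+2])
    print(th,proj('side',p+uy*212).round(1),proj('top',p+uy*212).round(1))
u,v=200,285
print(b[276:312,262:278:3].mean(2).astype(int).T.tolist())
print(a[276:312,262:278:3].mean(2).astype(int).T.tolist())
print(t[205:232,215:260:9].mean(2).astype(int).T.tolist())
"
```

```text
0 [268.1 288.6] [195.7 223.1]
0.06 [267.9 285.6] [195.1 222.8]
0.12 [267.3 282.5] [194.4 222.2]
0.2 [266.  278.2] [193.5 221.1]
0.3 [263.7 272.8] [192.3 219.2]
[[37, 45, 40, 36, 40, 42, 39, 38, 75, 105, 71, 61, 67, 81, 55, 55, 54, 53, 58, 55, 55, 56, 57, 54, 56, 56, 56, 54, 55, 56, 56, 56, 55, 56, 55, 57], [39, 50, 51, 37, 37, 37, 48, 49, 48, 104, 77, 61, 64, 88, 55, 55, 54, 54, 54, 56, 56, 56, 55, 56, 56, 57, 56, 56, 56, 55, 56, 55, 57, 56, 56, 55], [35, 49, 78, 66, 79, 67, 69, 68, 84, 106, 121, 120, 125, 128, 74, 56, 55, 56, 56, 55, 54, 57, 56, 54, 57, 54, 55, 57, 55, 54, 54, 55, 55, 57, 56, 57], [130, 138, 139, 137, 138, 139, 137, 123, 100, 99, 90, 79, 66, 56, 50, 48, 50, 49, 51, 50, 50, 51, 50, 52, 50, 48, 50, 50, 49, 50, 51, 51, 50, 50, 50, 54], [58, 49, 49, 50, 49, 48, 50, 49, 51, 49, 48, 50, 50, 50, 51, 49, 49, 49, 48, 48, 49, 49, 54, 54, 67, 112, 131, 131, 143, 149, 156, 155, 154, 155, 155, 155], [48, 48, 50, 49, 48, 49, 48, 51, 49, 57, 95, 110, 130, 131, 140, 147, 155, 154, 155, 154, 154, 155, 155, 155, 154, 154, 156, 156, 156, 154, 155, 155, 155, 156, 155, 154]]
[[102, 78, 
[... 870 characters left out ...]
 150, 150, 150, 151, 150, 149, 150, 150, 150, 149]]
[[186, 186, 186, 186, 185, 185, 184, 186, 185, 184, 173, 111, 55, 44, 47, 48, 63, 109, 132, 107, 65, 68, 136, 156, 158, 158, 158], [187, 188, 186, 190, 191, 195, 195, 194, 191, 188, 159, 96, 53, 45, 45, 47, 70, 125, 137, 95, 63, 113, 147, 158, 158, 158, 158], [193, 194, 195, 195, 193, 191, 188, 186, 185, 180, 137, 79, 50, 46, 45, 47, 63, 123, 135, 85, 63, 132, 152, 144, 140, 140, 137], [108, 106, 107, 106, 107, 107, 106, 107, 107, 108, 107, 109, 110, 112, 114, 116, 121, 125, 128, 132, 132, 130, 127, 121, 114, 109, 88], [40, 40, 39, 50, 81, 102, 118, 141, 164, 168, 134, 113, 110, 109, 110, 109, 107, 107, 102, 96, 92, 92, 90, 77, 78, 84, 86]]
```

The top view still puts the lid near 0.1–0.2 rad, so the lid contact is well above the nominal tip. I press on in small steps, watching the force.

Emit:
carry_out(rows=[[0, 0, 2, 0], [0, 0, 2, 0]])

```text
clock: 56.82
ee_pos: [551.4, 16.9, 75.6]
ee_rot: [-3.141, 0.0, 1.607]
contact_force: [-0.6, -0.4, 1.1]
grip_width: 0.3
grasp_force: 0.6
```

Emit:
carry_out(rows=[[0, 0, 2, 0], [0, 0, 2, 0]])

```text
clock: 57.08
ee_pos: [551.4, 16.9, 71.5]
ee_rot: [-3.141, -0.0, 1.607]
contact_force: [-0.6, 0.7, 1.3]
grip_width: 0.2
grasp_force: 0.6
```

Emit:
carry_out(rows=[[0, 0, 2, 0], [0, 0, 1, 0]])

```text
clock: 57.32
ee_pos: [551.5, 16.9, 70.0]
ee_rot: [-3.14, -0.0, 1.608]
contact_force: [-8.0, 0.5, 15.1]
grip_width: 0.2
grasp_force: 7.7
```

Emit:
carry_out(rows=[[0, 0, 1, 0], [0, 0, 0, 0]])

```text
clock: 57.58
ee_pos: [551.5, 16.9, 70.0]
ee_rot: [-3.14, 0.0, 1.608]
contact_force: [-9.5, 0.5, 17.0]
grip_width: -0.3
grasp_force: 8.7
```

Emit:
carry_out(rows=[[0, 0, -10, 0], [0, 0, -30, 0], [0, 0, -45, 0], [0, -30, -45, 0], [0, -50, -40, 0], [0, -50, 0, 0], [0, -20, 0, 0], [0, 0, 0, 0]])

```text
clock: 58.58
ee_pos: [402.4, 11.5, 237.0]
ee_rot: [3.14, 0.001, 1.607]
contact_force: [0.5, 0.0, 0.4]
grip_width: -0.2
grasp_force: 0.0
```

```bash
python3 -c "
from h import *
t=capture('top')[:,:,::-1]; cv2.imwrite('pics/t23.png',t); b=capture('side')[:,:,::-1]; cv2.imwrite('pics/s23.png',b)
print(t[205:232,206:260:9].mean(2).astype(int).T.tolist())
hinge=np.array([589+82.4,23+3.2,86]); ux=np.array([np.cos(.0375),np.sin(.0375),0]); uy=np.array([-ux[1],ux[0],0])
for th in (0,.06,.15):
  for y in (170,100,-150): 
    p=hinge-ux*160*np.cos(th)+np.array([0,0,160*np.sin(th)+5])+uy*y; f=hinge-ux*165+uy*y
    print(th,y,'edge',proj('top',p).round(1),'wall front',proj('top',f).round(1),'side edge',proj('side',p).round(1),'wall',proj('side',f).round(1))
for y in (170,100,-150):
  f=proj('side',hinge-ux*162+uy*y).round().astype(int); print(f,b[f[1],f[0]-16:f[0]+14].mean(1).astype(int).tolist())
"
```

```text
[[179, 177, 175, 175, 174, 176, 174, 175, 174, 175, 172, 149, 93, 55, 50, 51, 50, 61, 115, 103, 63, 62, 131, 149, 153, 153, 153], [181, 180, 181, 178, 180, 179, 179, 179, 180, 179, 174, 135, 80, 53, 51, 51, 55, 80, 118, 101, 59, 67, 130, 152, 153, 152, 153], [181, 181, 181, 184, 187, 187, 188, 187, 186, 184, 175, 122, 71, 52, 51, 51, 59, 103, 126, 91, 60, 110, 143, 153, 153, 153, 153], [187, 189, 192, 189, 187, 186, 183, 179, 179, 179, 173, 112, 60, 52, 52, 52, 62, 113, 130, 86, 63, 131, 151, 153, 154, 154, 155], [178, 179, 179, 179, 180, 180, 176, 173, 172, 173, 165, 107, 59, 53, 53, 52, 67, 117, 116, 73, 64, 132, 152, 153, 154, 154, 155], [175, 174, 174, 174, 174, 174, 175, 174, 174, 172, 149, 95, 56, 52, 52, 55, 75, 120, 102, 61, 65, 132, 152, 154, 156, 156, 155]]
0 170 edge [210.9 222.8] wall front [211.2 224.7] side edge [272.1 271. ] wall [274.6 272.9]
0 100 edge [236.5 222.3] wall front [236.7 224.2] side edge [278.3 245.5] wall [280.7 247.4]
0 -150 edge [328.1 220.5] wall front [328.  222.5] side edge [296.  172.9] wall [297.9 174.6]
0.06 170 edge [210.3 222.4] wall front [21
[... 280 characters left out ...]
front [211.2 224.7] side edge [271.  263.2] wall [274.6 272.9]
0.15 100 edge [235.6 221. ] wall front [236.7 224.2] side edge [277.3 237.7] wall [280.7 247.4]
0.15 -150 edge [329.  219.2] wall front [328.  222.5] side edge [295.4 165.2] wall [297.9 174.6]
[273 273] [219, 220, 219, 219, 216, 185, 106, 34, 32, 38, 35, 35, 34, 34, 61, 114, 128, 87, 46, 45, 46, 44, 44, 103, 137, 145, 145, 146, 145, 145]
[279 247] [212, 212, 214, 212, 212, 212, 145, 53, 34, 34, 33, 34, 36, 36, 77, 118, 129, 85, 43, 43, 46, 46, 47, 61, 125, 145, 144, 145, 145, 144]
[297 174] [213, 214, 212, 212, 213, 212, 187, 109, 32, 34, 34, 34, 34, 55, 111, 117, 76, 45, 62, 124, 145, 145, 144, 145, 144, 144, 145, 144, 144, 145]
```

The press ended on a hard stop at TCP z 70. To find the angle independently, I touch the lid near its hinge (r about 25 mm) and compare heights.

Emit:
carry_out(rows=[[2, 30, 0, 0], [2, 55, 10, 0], [2, 58, 20, 0], [2, 58, 30, 0], [0, 42, 40, 0], [0, 0, 40, 0], [0, 0, 10, 0], [0, 0, 0, 0]])

```text
clock: 59.68
ee_pos: [642.9, 28.3, 87.7]
ee_rot: [-3.141, -0.0, 1.607]
contact_force: [-0.9, 0.3, 0.7]
grip_width: -0.1
grasp_force: 0.0
```

Emit:
carry_out(rows=[[0, 0, 4, 0], [0, 0, 4, 0]])

```text
clock: 59.92
ee_pos: [643.9, 28.0, 81.9]
ee_rot: [3.138, 0.001, 1.607]
contact_force: [-0.1, 0.3, -0.7]
grip_width: 0.1
grasp_force: 0.0
```

Emit:
carry_out(rows=[[0, 0, 3, 0], [0, 0, 3, 0]])

```text
clock: 60.18
ee_pos: [642.8, 28.1, 74.2]
ee_rot: [3.141, 0.0, 1.607]
contact_force: [0.1, 0.2, 0.2]
grip_width: -0.3
grasp_force: 0.0
```

Emit:
carry_out(rows=[[0, 0, 1.5, 0], [0, 0, 1.5, 0]])

```text
clock: 60.42
ee_pos: [642.8, 28.2, 70.9]
ee_rot: [-3.142, 0.0, 1.607]
contact_force: [0.9, -0.5, -0.0]
grip_width: 0.0
grasp_force: 0.0
```

Emit:
carry_out(rows=[[0, 0, 1, 0], [0, 0, 1, 0]])

```text
clock: 60.68
ee_pos: [642.8, 28.2, 70.1]
ee_rot: [-3.141, 0.0, 1.607]
contact_force: [-4.8, 0.5, 9.6]
grip_width: 0.0
grasp_force: 4.8
```

Contact comes at z 70.1 near the hinge and 70.0 at r = 120 mm, so the lid is shut. I retreat, check the rod and balls, and hand in.

Emit:
carry_out(rows=[[0, 0, -15, 0], [0, 0, -40, 0], [0, 0, -45, 0], [0, -40, -30, 0], [0, -55, 0, 0], [0, -55, 0, 0], [0, -30, 0, 0], [0, 0, 0, 0]])

```text
clock: 61.68
ee_pos: [461.9, 21.7, 199.8]
ee_rot: [3.14, 0.0, 1.607]
contact_force: [0.2, 0.0, -0.2]
grip_width: 0.0
grasp_force: 0.0
```

```bash
python3 -c "
from h import *
t=capture('top')[:,:,::-1]; z=cv2.imread('pics/top0.png'); d=np.abs(t.astype(int)-z).mean(2)>40; d[:232]=0 if False else d[:232]
print('rod area diff',[(s.tolist()) for p,s in blobs(d[205:250,120:170],10)], 'spool diff',[(s.tolist()) for p,s in blobs(d[255:285,382:415],10)])
u,v=proj('top',[494,398,118]).round().astype(int); print('rod top',u,v,t[v-4:v+5:4,u-4:u+5:4].mean(2).astype(int).tolist())
hsv=cv2.cvtColor(t,cv2.COLOR_BGR2HSV); m=(hsv[...,1]<90); m[:232]=0; m[:,:165]=0; m[295:]=0; m[:,448:]=0
print('bench blobs',[s.tolist() for p,s in blobs(m,40)])
g=cv2.cvtColor(t[175:220,205:250],cv2.COLOR_BGR2GRAY); print('balls',[(s[:2].tolist(),int(s[4])) for p,s in blobs(g>205,6)])
print(robot.observe()['contact_force'],robot.observe()['clock'])
"
```

```text
rod area diff [] spool diff []
rod top 131 225 [[16, 33, 20], [49, 42, 34], [80, 34, 6]]
bench blobs [[165, 232, 163, 63, 3586], [388, 258, 23, 21, 371]]
balls []
[ 0.16118959 -0.0455573   0.03846907] 61.725
```

```bash
python3 -c "
from plant import workorder
print(workorder.hand_in())"
```

```text
the job is handed in; nothing more can be done
None
```

I handed the job in at about 62 s with no verdict returned: I stirred the balls for over three turns, the rod is upright in its tray, the one coil and both sinks are in their bins, the lid is shut and the reel is unmoved. The six balls were last seen in the pot before the lid closed; the final top view could not pick them out through it.

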